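# Wipe the dryer's lint filters on the wiper bar

### The job

Clean the tumble dryer's two used (grey) lint filters on the sprung wiper bar, the red-tabbed one first and then the blue-tabbed one: lift off and set aside any white spare stacked on it, press its copper mesh side to the yellow bar and draw it along from its tab end to the other end, turn it round and wipe its black mesh side likewise from the tab end. Stand each used filter back upright in the middle of the mat of its own colour, lying along the mat, stack the white spare of that colour squarely back on top if there was one, and leave the jars, mug, bottle, tin, radio and timer alone.

Things in the scene. Friction and masses are not known exactly. Their poses are not given: they have to be found in the camera images.
- wiper_stand: fixed stand: a steel bracket bent to an L. Origin: on the work surface under its upright plate (110 mm wide in y, 5 mm thick, 90 mm high). Its x axis points from the wiper bar towards the plate, i.e. away from the side on which filters are wiped; the foot (55 mm long) lies behind the plate, at +x. The wiper bar stands in front of the plate, at -x.
- wiper_face (a point): middle of the front line of the wiper bar, the line that touches a filter: 40 mm in front of the stand's plate centre (at x = -40 mm in the stand's frame when not pressed), 46 mm above the work surface; it moves with the bar. The bar is an upright yellow round rod of 16 mm diameter, from 19 to 73 mm above the work surface, on a black carrier that slides along the stand's x
- wiper (a joint): how far the sprung bar is pushed back towards its plate, m: 0 free, 0.014 fully back; spring 350 N/m. 3 mm or more counts as firmly touching, 6 to 8 mm is a good wiping pressure
- mat_red: fixed red-edged storage mat, 160 (x) x 110 (y) x 4 mm; origin: centre of its underside. A filter stored on it stands with its centre over the mat's centre and its length along the mat's x, either way round
- used_red: used lint filter, grey shell, red fin and tab, at first on the red mat. Box 130 (x) x 80 (y) x 38 mm high, 0.22 kg, hollow, open below (walls, top 6 mm). On top a red grip fin 60 (x) x 14 (y) x 28 mm high. Origin: centre of underside, z up. Red tab (10 mm out) on the +x end. Long side +y: copper mesh; -y: black mesh.
- spare_red: clean spare filter, white shell, red fin and tab; may be absent. Shape, size, origin, axes and mass as used_red. At first stacked on used_red: its skirt rests on that one's top plate (underside 38 mm above the other's), the lower fin inside its hollow with 27 mm play each way in y, 29 mm in x.
- mat_blue: fixed blue-edged storage mat, 160 (x) x 110 (y) x 4 mm; origin: centre of its underside. A filter stored on it stands with its centre over the mat's centre and its length along the mat's x, either way round
- used_blue: used lint filter, grey shell, blue fin and tab, at first on the blue mat. Box 130 (x) x 80 (y) x 38 mm high, 0.22 kg, hollow, open below (walls, top 6 mm). On top a blue grip fin 60 (x) x 14 (y) x 28 mm high. Origin: centre of underside, z up. Blue tab (10 mm out) on the +x end. Long side +y: copper mesh; -y: black mesh.
- spare_blue: clean spare filter, white shell, blue fin and tab; may be absent. Shape, size, origin, axes and mass as used_blue. At first stacked on used_blue: its skirt rests on that one's top plate (underside 38 mm above the other's), the lower fin inside its hollow with 27 mm play each way in y, 29 mm in x.
- pasta_jar: bystander: tall clear jar with pasta, 91 mm wide, 181 high; origin: centre of its underside
- washing_up_liquid: bystander: green bottle, 225 mm high; origin: centre of its underside
- radio: bystander: small dark radio, 60 x 130 x 154 mm; origin: centre of its underside
- soup_tin: bystander: red tin, 75 mm wide, 110 high; origin: centre of its underside
- mug_white: bystander: white mug, 88 mm high; origin: centre of its underside
- egg_timer: bystander: red kitchen timer, 66 mm wide, 48 high, in front; origin: centre of its underside
- jam_jar: bystander: jam jar, 65 mm wide, 94 high; origin: centre of its underside

How it is judged:
On the way, in this order (a step that is already met when the one before it is completed fails the run):
1. the copper mesh side of the used red filter is pressed to the wiper bar near its tab end (value of joint wiper above 0.003 m and y of wiper_face in the frame of used_red between 0.03 and 0.052 m and x of wiper_face in the frame of used_red between 0.03 and 0.075 m and z of wiper_face in the frame of used_red between -0.02 and 0.058 m and angle between the y axis of used_red and the x axis of wiper_stand, either way round below 0.3 rad), for 0.1 s.
2. the copper mesh side of the used red filter has been drawn along, the bar pressing near the other end (value of joint wiper above 0.003 m and y of wiper_face in the frame of used_red between 0.03 and 0.052 m and x of wiper_face in the frame of used_red between -0.075 and -0.03 m and z of wiper_face in the frame of used_red between -0.02 and 0.058 m and angle between the y axis of used_red and the x axis of wiper_stand, either way round below 0.3 rad), for 0.1 s.
3. the black mesh side of the used red filter is pressed to the wiper bar near its tab end (value of joint wiper above 0.003 m and y of wiper_face in the frame of used_red between -0.052 and -0.03 m and x of wiper_face in the frame of used_red between 0.03 and 0.075 m and z of wiper_face in the frame of used_red between -0.02 and 0.058 m and angle between the y axis of used_red and the x axis of wiper_stand, either way round below 0.3 rad), for 0.1 s.
4. the black mesh side of the used red filter has been drawn along, the bar pressing near the other end (value of joint wiper above 0.003 m and y of wiper_face in the frame of used_red between -0.052 and -0.03 m and x of wiper_face in the frame of used_red between -0.075 and -0.03 m and z of wiper_face in the frame of used_red between -0.02 and 0.058 m and angle between the y axis of used_red and the x axis of wiper_stand, either way round below 0.3 rad), for 0.1 s.
5. the copper mesh side of the used blue filter is pressed to the wiper bar near its tab end (value of joint wiper above 0.003 m and y of wiper_face in the frame of used_blue between 0.03 and 0.052 m and x of wiper_face in the frame of used_blue between 0.03 and 0.075 m and z of wiper_face in the frame of used_blue between -0.02 and 0.058 m and angle between the y axis of used_blue and the x axis of wiper_stand, either way round below 0.3 rad), for 0.1 s.
6. the copper mesh side of the used blue filter has been drawn along, the bar pressing near the other end (value of joint wiper above 0.003 m and y of wiper_face in the frame of used_blue between 0.03 and 0.052 m and x of wiper_face in the frame of used_blue between -0.075 and -0.03 m and z of wiper_face in the frame of used_blue between -0.02 and 0.058 m and angle between the y axis of used_blue and the x axis of wiper_stand, either way round below 0.3 rad), for 0.1 s.
7. the black mesh side of the used blue filter is pressed to the wiper bar near its tab end (value of joint wiper above 0.003 m and y of wiper_face in the frame of used_blue between -0.052 and -0.03 m and x of wiper_face in the frame of used_blue between 0.03 and 0.075 m and z of wiper_face in the frame of used_blue between -0.02 and 0.058 m and angle between the y axis of used_blue and the x axis of wiper_stand, either way round below 0.3 rad), for 0.1 s.
8. the black mesh side of the used blue filter has been drawn along, the bar pressing near the other end (value of joint wiper above 0.003 m and y of wiper_face in the frame of used_blue between -0.052 and -0.03 m and x of wiper_face in the frame of used_blue between -0.075 and -0.03 m and z of wiper_face in the frame of used_blue between -0.02 and 0.058 m and angle between the y axis of used_blue and the x axis of wiper_stand, either way round below 0.3 rad), for 0.1 s.
At the end, for the whole second after the job is handed in: Used filters upright (0.1 rad) on the mat of their colour: centres within 25 mm, along the mat within 0.3 rad. Each spare present sits on the used one of its colour: underside 32 to 44 mm above its underside, centres within 18 mm, aligned within 0.25 rad, upright. All at rest (horizontal distance between used_red and mat_red below 0.025 m and height (world z) of each of used_red, used_blue below 0.008 m and angle between each of used_red, spare_red, used_blue, spare_blue's own z axis and vertical below 0.1 rad and angle between the x axis of used_red and the x axis of mat_red, either way round below 0.3 rad and linear speed of each of used_red, spare_red, used_blue, spare_blue below 0.02 m/s and horizontal distance between spare_red and used_red below 0.018 m and z of spare_red in the frame of used_red between 0.032 and 0.044 m and angle between the x axis of spare_red and the x axis of used_red, either way round below 0.25 rad and horizontal distance between used_blue and mat_blue below 0.025 m and angle between the x axis of used_blue and the x axis of mat_blue, either way round below 0.3 rad and horizontal distance between spare_blue and used_blue below 0.018 m and z of spare_blue in the frame of used_blue between 0.032 and 0.044 m and angle between the x axis of spare_blue and the x axis of used_blue, either way round below 0.25 rad); the robot touches nothing.
It fails at once if a bystander is pushed more than 40 mm or tipped (distance of any of pasta_jar, washing_up_liquid, radio, soup_tin, mug_white, egg_timer, jam_jar from where it was at the start of the episode above 0.04 m or angle between any of pasta_jar, washing_up_liquid, radio, soup_tin, mug_white, egg_timer, jam_jar's own z axis and vertical above 0.5 rad).
Of spare_red, spare_blue only 1 to 2 are there at a start; the rules pass over those that are not, and their reading is None.
At some moment in a run one of used_red, used_blue may be knocked a few centimetres aside while the robot is not near it.
Once in a run the grip may slacken for a moment while it holds something.
It also fails if it takes over 210 s, if anything falls off the work surface, if the arm or the gripper's body presses on something with over 40 N, if the wrist force passes 120 N, or if a joint passes its speed limit or range.

### The arm

A 7-joint arm with a two-finger parallel gripper is mounted at the origin on a cart in front of the work surface, level with it; the furniture and walls round the work are solid. World frame = base frame: x ahead of the robot, y to its left, z up, the work surface at z = 0. Lengths are in m, angles in rad, forces in N, time in s.
With the tool pointing down it reaches from about 0.425 to 0.825 m from the base axis. Payload 3.6 kg.
Tool frame: the origin (TCP) lies midway between the tips of the shut fingers; the grasp point (between the pads) lies 19 mm behind it; z points along the fingers, y is the line along which they close (so a half turn about z gives the same grasp; the last joint's range is limited). The gripper opens to 85 mm and grips with 20 to 120 N. Pads are 22 mm wide; open, the fingers measure 114 mm over their backs; the gripper's body (76 mm by 85 mm) begins 54 mm behind the grasp point. The pads swing forward as they close: fully open they stand 13 mm farther back than shut.
Start: joints at [1.306, 0.615, -0.013, 1.423, 0.008, 1.103, -0.04], TCP at [0.153, -0.632, 0.195] pointing down, gripper open.
Joint ranges: [-3.12, 3.12], [-0.3, 2.06], [-1.34, 1.32], [0.26, 2.42], [-1.36, 4.5], [0.01, 1.98], [-2.84, 2.84]. Speed limits (rad/s): [2.79, 2.79, 3.14, 3.14, 3.14, 3.14, 3.14].

### API

Orientations are given as a unit quaternion [x, y, z, w].
In Python, from rig import status, cams, manip gives the robot as it stands.
- The arm moves only by the tool carry_out, never from a script. Its argument "motion" is a list of rows, each a list of 7 numbers: the opening, from -1 (shut) to 1 (fully open), then the shift along the tool's x, y, z in mm, then the turn, a rotation vector about the tool's x, y, z in degrees. A call has 1 to 20 rows; each row shifts and turns the commanded pose from where the row before left it, along the tool's axes as they then stand; what a row does not reach is not made up. A row lasts 1/8 s, in which the tool goes at most 62.5 mm and 10.7 degrees, less where a joint would pass 70% of its speed; a pose out of reach is approached as far as the arm can. A call with a gripper value outside its range is refused whole. The fingers move at their own pace and stop on an object; "force" is the grip in N (left out, the last holds). Time passes only in rows, so rows that do not move let the fingers close. It gives the time, the measured TCP pose, the force, the opening and the grip force at its end, in the units of the state.
- status.state(): the state, without advancing time (a new reading comes with each control period).
- cams.read_camera(name): name is "scene" or "top" or "wrist"; returns the picture (480x640x3 uint8, blue, green, red); there is no depth.
- cams.get_calibration(name): a dict with "fx", "fy", "cx", "cy" (pixels), "world_to_cam" (4x4, takes a point from world to camera coordinates); the wrist camera has in their place "tool_from_camera" (4x4, takes a point from camera to tool coordinates, whose origin is the TCP and whose axes are the flange's). Camera axes: x right, y down, z forward; pixel columns grow to the right and rows downward; lengths in m; the calibration is good to about 2 mm. A picture is of the moment at which its call begins: read the wrist's pose just before it. get_calibration takes no time and is no camera call.
- manip.finish_job(): hands the job in; it is judged then, once.
The state is a dict: "time": time; "joints": joint angles; "qd": joint speeds; "tau": joint torques, N m; "eef_pos": TCP position; "tcp_rot": TCP orientation; "wrist_force": force on the tool from outside, world axes, zero at the start; "wrist_torque": the same for the moment, N m; "finger_gap": finger opening in m; "gripper_force": force on a finger pad.
Only numpy, scipy, OpenCV 4.12 (cv2) and the standard library are available. Lean on these libraries where they do the work, as an engineer would, in place of code of your own. Each camera call takes 0.05 s, during which the arm holds its last target. There are 200 camera calls.

## Working session

There is one attempt and no reset: what is moved stays moved. The work goes in short steps, Python scripts to look and compute and a tool call to move; the robot and the scene stay as the last step left them, time stands still between calls to the robot, and variables do not carry over. Pictures are saved under pics/ and viewed, at most 14 in all, crops included, and the job is handed in when it is done.

Besides the shell and the picture viewer there is one more tool, called after "Request:" as name(argument=value, ...) on one line, values as JSON. carry_out: Moves the arm, as the interface text tells. Its arguments: {"type":"object","properties":{"motion":{"type":"array"},"force":{"type":"number"}},"required":["motion"]}

```bash
mkdir -p pics; ls; python3 - <<'E'
from rig import status,cams
import cv2
s=status.state();print(s)
for n in("scene","top"):
    im=cams.read_camera(n);cv2.imwrite(f"pics/{n}0.png",im)
    c=cams.get_calibration(n);print(n,c)
print(cams.get_calibration("wrist"))
E
```

```text
pics
{'time': 0.0, 'joints': array([ 1.30651107,  0.61592374, -0.01260944,  1.42494722,  0.00807806,
        1.10339546, -0.0403995 ]), 'qd': array([ 0.00147239,  0.00046096,  0.00040706, -0.00136319, -0.0001045 ,
       -0.00242672, -0.00241927]), 'tau': array([-3.21722737e-04, -4.69213665e+01,  2.59311078e-01, -1.71035886e+01,
        9.99958429e-03,  9.61645273e-03,  1.46052141e-06]), 'eef_pos': array([ 0.15290993, -0.6308511 ,  0.19371934]), 'tcp_rot': array([ 9.92936666e-01,  1.18638340e-01, -1.67333911e-04, -1.30133603e-03]), 'wrist_force': array([-0.13770949,  0.92830148, -0.7824789 ]), 'wrist_torque': array([-0.04940071,  0.03751704,  0.018801  ]), 'gripper_force': 0.0, 'finger_gap': 0.08530114260119405}
scene {'fx': 608.7457823725462, 'fy': 608.7457823725462, 'cx': 309.8491744150469, 'cy': 232.5908536379493, 'world_to_cam': array([[-0.5274349 , -0.84951134, -0.01195456,  0.28054424],
       [-0.37568098,  0.24582283, -0.89355187,  0.27601754],
       [ 0.76202115, -0.46679934, -0.44880079,  1.21549137],
       [ 0.        ,  0.        ,  0.        ,  1.        ]])}
top {'fx': 504.9639177584848, 'fy': 504.9639177584848, 'cx': 327.31006862132017, 'cy': 244.5866969411683, 'world_to_cam': array([[-0.02565564, -0.99937829, -0.02418322,  0.01817719],
       [-0.98443824,  0.02946429, -0.17324321,  0.54512679],
       [ 0.17384804,  0.01936222, -0.98458213,  1.28026716],
       [ 0.        ,  0.        ,  0.        ,  1.        ]])}
{'fx': 350.44199495843276, 'fy': 350.44199495843276, 'cx': 328.3260856217779, 'cy': 237.71859944243764, 'tool_from_camera': array([[ 9.68547691e-04, -9.55526958e-01, -2.94902176e-01,
         7.55421016e-02],
       [ 9.99999529e-01,  9.08405565e-04,  3.40930781e-04,
         5.62790502e-04],
       [-5.78777741e-05, -2.94902368e-01,  9.55527389e-01,
        -1.77519187e-01],
       [ 0.00000000e+00,  0.00000000e+00,  0.00000000e+00,
         1.00000000e+00]])}
```

View pics/top0.png

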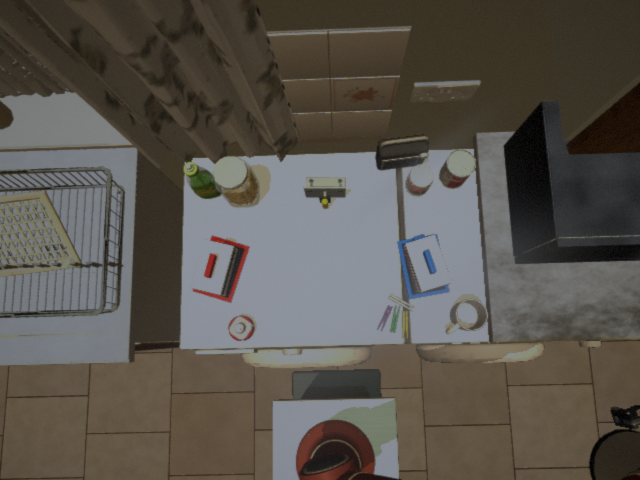

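View pics/scene0.png

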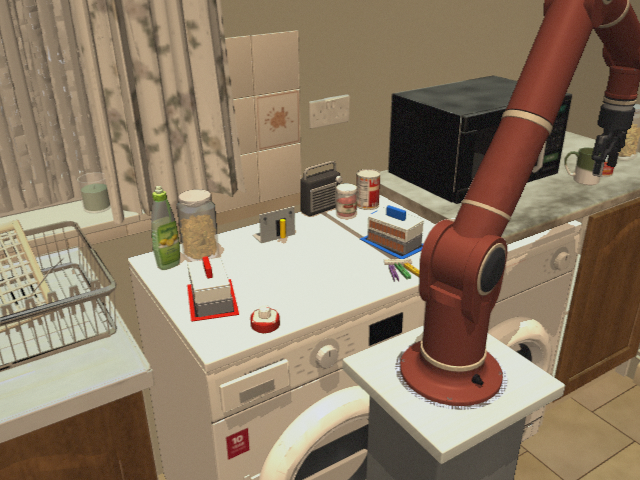

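The top view shows the red stack at about (221,268), the blue stack at about (427,264), and the stand's bar at about (325,202). Both stacks carry a white spare. The scene view shows the same.

```bash
python3 - <<'E'
import cv2,numpy as np
t=cv2.imread('pics/top0.png');s=cv2.imread('pics/scene0.png')
a=cv2.resize(t[225:310,180:265],(400,400),interpolation=cv2.INTER_CUBIC)
b=cv2.resize(t[225:310,385:470],(400,400),interpolation=cv2.INTER_CUBIC)
cv2.imwrite('pics/c1.png',np.hstack([a,b]))
a=cv2.resize(s[250:330,170:250],(400,400),interpolation=cv2.INTER_CUBIC)
b=cv2.resize(s[190:270,355:435],(400,400),interpolation=cv2.INTER_CUBIC)
cv2.imwrite('pics/c2.png',np.hstack([a,b]))
E
```

```text
(no output)
```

View pics/c1.png

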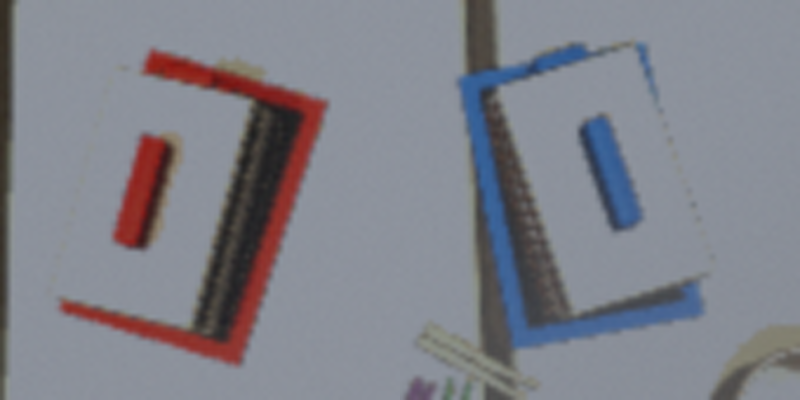

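View pics/c2.png

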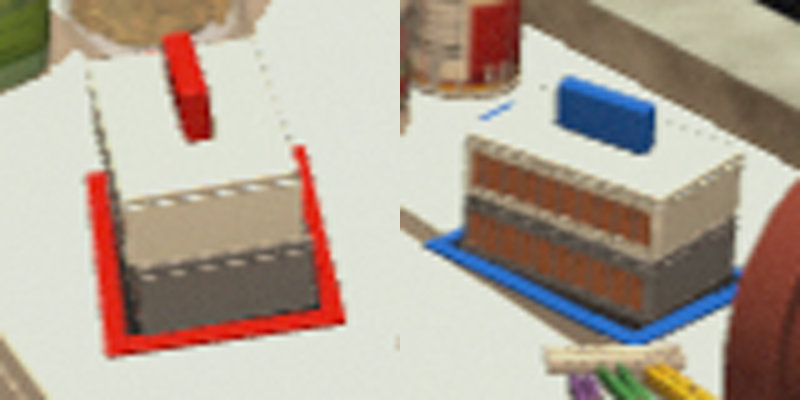

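The crops show both stacks with their tabs at the far end and copper on the robot's left. Red's black side is visible on its right at about (270,200), and blue's copper side on its left. Next I measure everything by colour masks.

```bash
cat > h.py <<'E'
import cv2,numpy as np
from rig import status,cams
from scipy.spatial.transform import Rotation as R
def cal(n,st=None):
    c=cams.get_calibration(n);K=np.array([[c['fx'],0,c['cx']],[0,c['fy'],c['cy']],[0,0,1]])
    if n=='wrist':
        T=np.eye(4);T[:3,:3]=R.from_quat(st['tcp_rot']).as_matrix();T[:3,3]=st['eef_pos'];M=np.linalg.inv(T@c['tool_from_camera'])
    else: M=c['world_to_cam']
    return K,M
def ray(K,M,uv):
    d=M[:3,:3].T@np.linalg.inv(K)@np.array([*uv,1.]);return -M[:3,:3].T@M[:3,3],d
def plane(C,uv,z):
    o,d=ray(*C,uv);return o+d*(z-o[2])/d[2]
def proj(C,p):
    K,M=C;q=K@(M[:3,:3]@np.asarray(p,float)+M[:3,3]);return q[:2]/q[2]
def mask(im,col,smin=120,vmin=50):
    h,s,v=cv2.split(cv2.cvtColor(im,cv2.COLOR_BGR2HSV))
    m={'red':(h<8)|(h>172),'blue':(h>98)&(h<125),'yellow':(h>22)&(h<33)}[col]
    return (m&(s>smin)&(v>vmin)).astype(np.uint8)
def blobs(m,amin=15):
    cs,_=cv2.findContours(m,cv2.RETR_EXTERNAL,cv2.CHAIN_APPROX_NONE);return sorted([c for c in cs if cv2.contourArea(c)>amin],key=cv2.contourArea,reverse=True)
def yaw(st):
    x=R.from_quat(st['tcp_rot']).as_matrix()[:,0];return np.degrees(np.arctan2(x[1],x[0]))
def go(p,psi=None,st=None):
    """tool-axis shift mm to world point p, then turn about tool z to yaw psi"""
    st=st or status.state();m=R.from_quat(st['tcp_rot']).as_matrix()
    print('shift',np.round(m.T@(np.array(p)-st['eef_pos'])*1e3,1),'yaw',round(yaw(st),1),'turn',None if psi is None else round(-((psi-yaw(st)+180)%360-180),1))
E
python3 - <<'E'
from h import *
im={n:cv2.imread(f'pics/{n}0.png') for n in('top','scene')}
for n in im:
    C=cal(n)
    for col in('red','blue','yellow'):
        for c in blobs(mask(im[n],col)):
            (u,v),(w,h),a=cv2.minAreaRect(c)
            if not(140<u<520 and 140<v<340): continue
            M=cv2.moments(c);uv=(M['m10']/M['m00'],M['m01']/M['m00'])
            print(n,col,np.round(uv,1),cv2.contourArea(c),np.round((w,h,a)),'z.094',np.round(plane(C,uv,.094),3),'z.05',np.round(plane(C,uv,.046),3))
C=cal('top')
for nm,pts in {'redmat BR,TR,BL':[(205.5,301.5),(223.5,247),(193,289.5)]}.items():pass
k=85/400
for nm,pts,ox in(('red',[(240,363),(327,102),(60,303)],180),('blue',[(516,347),(460,77),(703,313)],385-85)):
    for p in pts: print(nm,np.round(plane(C,(ox+p[0]*k,225+p[1]*k),.004),3))
for p in((304,178.5),(346,178),(304.5,190),(345.5,190)): print('plate',np.round(plane(C,p,.09),3))
E
```

```text
top red [229.6 267.6] 316.0 [39. 59. 19.] z.094 [0.485 0.251 0.094] z.05 [0.492 0.261 0.046]
top red [209.8 265.1] 115.0 [ 6. 23. 16.] z.094 [0.494 0.301 0.094] z.05 [0.5   0.314 0.046]
top red [452.8 183.1] 21.0 [ 4.  9. 90.] z.094 [ 0.688 -0.325  0.094] z.05 [ 0.703 -0.337  0.046]
top blue [412.3 270.7] 245.0 [60. 40. 78.] z.094 [ 0.465 -0.209  0.094] z.05 [ 0.47  -0.216  0.046]
top blue [429.4 260.8] 90.0 [23.  5. 72.] z.094 [ 0.488 -0.253  0.094] z.05 [ 0.495 -0.262  0.046]
top yellow [204.4 191.6] 39.5 [ 6. 17. 76.] z.094 [0.687 0.318 0.094] z.05 [0.701 0.331 0.046]
top yellow [324.1 201. ] 25.0 [ 6.  6. 45.] z.094 [0.652 0.007 0.094] z.05 [0.664 0.009 0.046]
scene red [458.  284.9] 9449.5 [ 83. 161.   8.] z.094 [ 0.124 -0.128  0.094] z.05 [ 0.178 -0.187  0.046]
scene red [507.5 163.5] 4429.0 [50. 98. 25.] z.094 [ 0.59  -0.801  0.094] z.05 [ 0.677 -0.906  0.046]
scene red [210.5 306.2] 333.5 [37. 48. 83.] z.094 [0.34  0.361 0.094] z.05 [0.409 0.335 0.046]
scene red [265.  325.5] 247.0 [28. 20.  2.] z.094 [0.218 0.298 0.094] z.05 [0.279 0.268 0.046]
scene red [373.3 197.1] 113.5 
[... 232 characters left out ...]
.094] z.05 [ 0.724 -0.25   0.046]
scene red [374.2 182.9] 47.5 [ 6. 11. 76.] z.094 [ 0.696 -0.335  0.094] z.05 [ 0.79  -0.408  0.046]
scene blue [395.9 212.6] 164.5 [20. 10. 20.] z.094 [ 0.491 -0.253  0.094] z.05 [ 0.571 -0.321  0.046]
scene blue [391.4 249.1] 147.0 [61. 16. 10.] z.094 [ 0.332 -0.11   0.094] z.05 [ 0.401 -0.168  0.046]
scene yellow [167.4 237.7] 25.0 [ 8. 19. 85.] z.094 [0.69  0.327 0.094] z.05 [0.783 0.299 0.046]
red [0.404 0.266 0.004]
red [0.554 0.216 0.004]
red [0.442 0.369 0.004]
blue [ 0.401 -0.211  0.004]
blue [ 0.556 -0.187  0.004]
blue [ 0.417 -0.317  0.004]
plate [0.715 0.058 0.09 ]
plate [ 0.712 -0.051  0.09 ]
plate [0.684 0.058 0.09 ]
plate [ 0.68  -0.049  0.09 ]
```

```bash
python3 - <<'E'
import cv2,numpy as np
t=cv2.imread('pics/top0.png');s=cv2.imread('pics/scene0.png')
a=cv2.resize(t[165:220,295:355],(400,367),interpolation=cv2.INTER_CUBIC)
b=cv2.resize(s[200:255,250:310],(400,367),interpolation=cv2.INTER_CUBIC)
cv2.imwrite('pics/c3.png',np.hstack([a,b]))
E
```

```text
(no output)
```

View pics/c3.png

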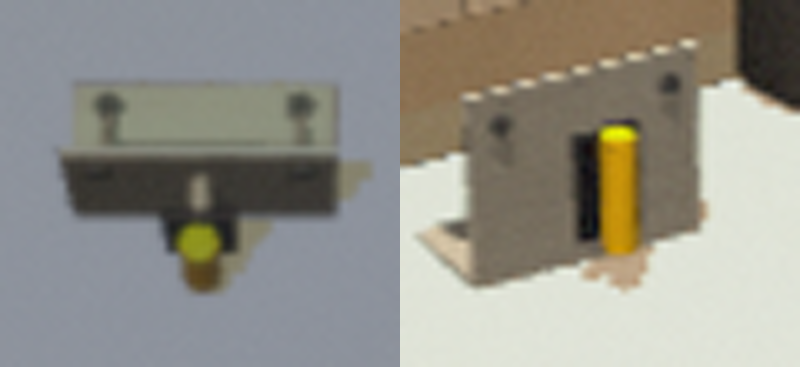

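Positions, all in metres:

| Item | Position | Yaw |
|---|---|---|
| Red mat | (0.498, 0.293) | -18° |
| Blue mat | (0.487, -0.252) | +9° |
| Bar face | (0.648, 0.007) | stand about -2° |

The mat sizes check out at 158 x 110 mm. I'm swinging over to the red stack.

Request:
carry_out(motion=[[1,0,0,-50,0,0,0],[1,0,0,-50,0,0,0],[1,42,-24,0,0,0,0],[1,42,-24,0,0,0,0],[1,42,-24,0,0,0,0],[1,42,-24,0,0,0,0],[1,42,-24,0,0,0,0],[1,42,-24,0,0,0,0],[1,42,-24,0,0,0,0],[1,27,-39,0,0,0,0],[1,27,-39,0,0,0,0],[1,27,-39,0,0,0,0],[1,27,-39,0,0,0,0],[1,27,-39,0,0,0,0],[1,27,-39,0,0,0,0],[1,27,-39,0,0,0,0],[1,27,-39,0,0,0,0],[1,27,-39,0,0,0,0]], force=60)

```text
time: 2.35
eef_pos: [0.5528, 0.0005, 0.2945]
tcp_rot: [0.993, 0.119, -0.0, 0.0]
wrist_force: [0.9, -0.4, -0.2]
finger_gap: 0.0854
gripper_force: 0.0
```

Request:
carry_out(motion=[[1,-4,-42,0,0,0,0],[1,-4,-42,0,0,0,0],[1,-4,-42,0,0,0,0],[1,-4,-42,0,0,0,0],[1,-4,-42,0,0,0,0],[1,-4,-42,0,0,0,0],[1,-4,-42,0,0,0,0],[1,0,0,0,0,0,-10],[1,0,0,0,0,0,-10],[1,0,0,0,0,0,-10],[1,0,0,0,0,0,-10],[1,0,0,0,0,0,-10],[1,0,0,0,0,0,-8],[1,0,0,0,0,0,0],[1,0,0,0,0,0,0]])

```text
time: 4.22
eef_pos: [0.4561, 0.2782, 0.2947]
tcp_rot: [0.812, 0.584, -0.0, -0.0]
wrist_force: [-0.1, 1.0, 0.2]
finger_gap: 0.0857
gripper_force: 0.0
```

```bash
cat > fin.py <<'E'
import sys
from h import *
# fin top face pose from wrist cam: fin.py colour ztop name
col,z,name=sys.argv[1],float(sys.argv[2]),sys.argv[3]
st=status.state();im=cams.read_camera('wrist');cv2.imwrite(f'pics/{name}.png',im);C=cal('wrist',st)
print('tcp',np.round(st['eef_pos'],4),'yaw',round(yaw(st),1),'J7',np.round(st['joints'][6],2),'t',round(st['time'],1))
for c in blobs(mask(im,col),150)[:6]:
    p=np.array([plane(C,q[0],z)[:2] for q in c]);(x,y),(w,h),a=cv2.minAreaRect(p.astype(np.float32)*1000)
    if w<h: a+=90;w,h=h,w
    print(np.round((x,y)),'len',round(w),'wid',round(h),'yaw',round((a+90)%180-90,1),'px',np.round(c.mean(0)[0]))
E
python3 fin.py red 0.108 w1
```

```text
tcp [0.4561 0.2782 0.2947] yaw 71.5 J7 -1.13 t 4.2
[514. 336.] len 137 wid 50 yaw -38.1 px [372. 133.]
[495. 302.] len 58 wid 14 yaw -15.1 px [356. 170.]
[380. 279.] len 34 wid 10 yaw -33.7 px [261. 226.]
```

View pics/w1.png

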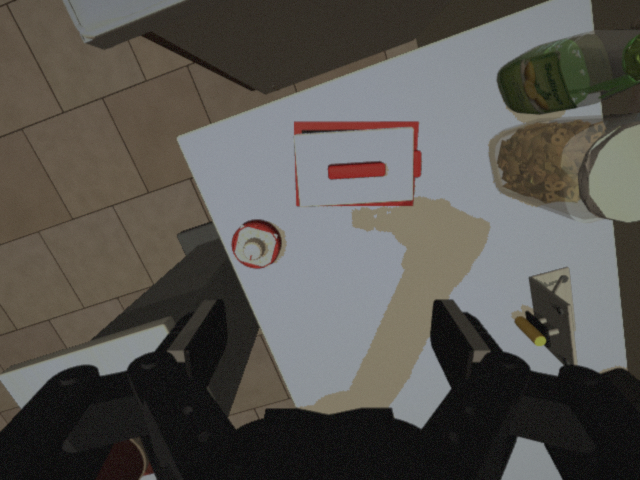

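The wrist picture shows the red spare with its fin at (356,170) and the bottle and jar clear beyond it. The fin is at (0.495, 0.302) with yaw -15°, matching the top view. I'll take the fin by its ends, which lets joint 7 make the half turn for the second wipe.

Request:
carry_out(motion=[[1,18,15,40,0,0,0],[1,17,14,40,0,0,0],[1,0,0,45,0,0,-3.5],[1,0,0,40,0,0,0],[1,0,0,30,0,0,0],[1,0,0,22,0,0,0],[1,0,0,0,0,0,0],[-1,0,0,0,0,0,0],[-1,0,0,0,0,0,0],[-1,0,0,0,0,0,0],[-1,0,0,0,0,0,0],[-1,0,0,0,0,0,0],[-1,0,0,0,0,0,0]], force=70)

```text
time: 5.9
eef_pos: [0.4948, 0.3024, 0.078]
tcp_rot: [0.793, 0.61, 0.0, -0.0]
wrist_force: [-0.2, 0.1, -1.1]
finger_gap: 0.0
gripper_force: 0.0
```

The fingers shut on nothing, so I need to look.

```bash
python3 - <<'E'
from h import *
s=status.state();print(s['finger_gap'],s['gripper_force'],s['eef_pos'])
a=cams.read_camera('scene')[200:340,130:330];w=cams.read_camera('wrist')
cv2.imwrite('pics/d1.png',np.hstack([cv2.resize(a,(400,280)),cv2.resize(w,(400,280))]))
E
```

```text
2.6317332536635508e-06 0.0 [0.49481004 0.30240261 0.0779761 ]
```

View pics/d1.png

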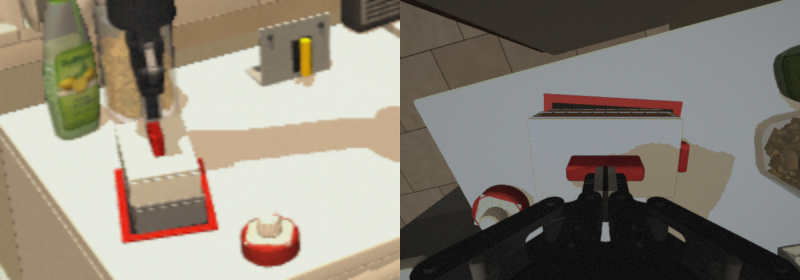

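```bash
python3 fin.py red 0.108 w2; python3 - <<'E'
from h import *
st=status.state();C=cal('wrist',st);print('tip px',proj(C,st['eef_pos']),proj(C,st['eef_pos']+[0,0,.03]))
im=cv2.imread('pics/w2.png');cv2.imwrite('pics/w2c.png',cv2.resize(im[140:440,180:480],(600,600)))
t=cams.read_camera('top');C=cal('top')
for c in blobs(mask(t,'red')):
    uv=c.mean(0)[0]
    if 190<uv[0]<260 and 240<uv[1]<300: print(np.round(plane(C,uv,.094),3),np.round(uv),cv2.contourArea(c))
E
```

```text
tcp [0.4948 0.3024 0.0779] yaw 75.1 J7 -1.21 t 6.0
[497. 307.] len 58 wid 21 yaw -14.8 px [328. 286.]
[514. 354.] len 92 wid 12 yaw -17.5 px [338. 176.]
[402. 298.] len 43 wid 28 yaw 8.6 px [151. 344.]
[554. 302.] len 25 wid 6 yaw 75.0 px [453. 270.]
tip px [327.21262351 272.83252387] [326.99171625 298.01468694]
[0.537 0.243 0.094] [233. 248.] 184.0
```

View pics/w2c.png

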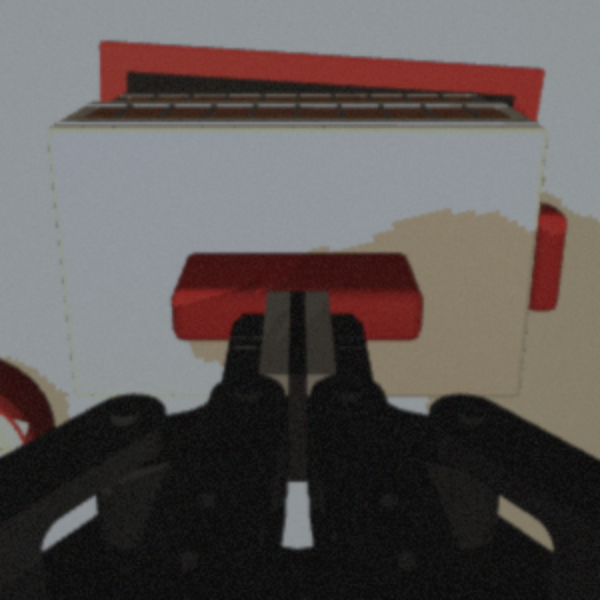

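The shut fingers sit centred just above the fin top. From the pad edge at pixel (328,285), the tips are about 37 mm behind the nominal TCP. I'll open, go 31 mm lower, and grip again.

Request:
carry_out(motion=[[1,0,0,0,0,0,0],[1,0,0,0,0,0,0],[1,0,0,0,0,0,0],[1,0,0,0,0,0,0],[1,0,0,0,0,0,0],[1,0,0,10,0,0,0],[1,0,0,10,0,0,0],[1,0,0,6,0,0,0],[1,0,0,5,0,0,0],[1,0,0,0,0,0,0]])

```text
time: 7.35
eef_pos: [0.4946, 0.3023, 0.0465]
tcp_rot: [0.793, 0.61, -0.0, -0.0]
wrist_force: [0.1, -0.4, -0.1]
finger_gap: 0.0855
gripper_force: 0.0
```

Request:
carry_out(motion=[[-1,0,0,0,0,0,0],[-1,0,0,0,0,0,0],[-1,0,0,0,0,0,0],[-1,0,0,0,0,0,0],[-1,0,0,0,0,0,0]], force=70)

```text
time: 7.98
eef_pos: [0.4953, 0.3032, 0.0478]
tcp_rot: [0.793, 0.61, 0.001, -0.0]
wrist_force: [-0.7, -0.7, 5.5]
finger_gap: 0.0586
gripper_force: 75.6
```

```bash
python3 - <<'E'
from h import *
s=status.state();print(s['finger_gap'],s['gripper_force'],s['eef_pos'])
a=cams.read_camera('scene')[210:310,150:270];w=cams.read_camera('wrist')[140:440,180:480]
cv2.imwrite('pics/d2.png',np.hstack([cv2.resize(a,(400,400)),cv2.resize(w,(400,400))]))
E
```

```text
0.058615554835045845 75.62291979789734 [0.4952801  0.30317629 0.04778845]
```

View pics/d2.png

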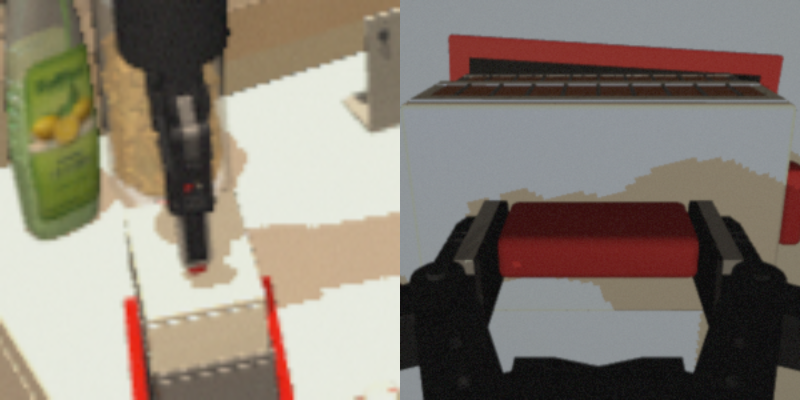

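Gripped: gap 58.6 mm, grip 75 N, and the pads in the picture sit on the fin ends at (495,240) and (700,240). While a filter is held, its underside is about 6 mm below the TCP. Now I lift it and set it aside.

Request:
carry_out(motion=[[-1,0,0,-10,0,0,0],[-1,0,0,-20,0,0,0],[-1,0,0,-35,0,0,0],[-1,0,0,-35,0,0,0],[-1,0,0,0,0,0,0],[-1,0,0,0,0,0,0]])

```text
time: 8.82
eef_pos: [0.494, 0.3012, 0.1457]
tcp_rot: [0.793, 0.61, -0.001, 0.0]
wrist_force: [-0.4, -0.7, -2.3]
finger_gap: 0.0583
gripper_force: 79.4
```

Request:
carry_out(motion=[[-1,-21,2.5,0,0,0,0],[-1,-42,5,0,0,0,0],[-1,-42,5,0,0,0,0],[-1,-42,5,0,0,0,0],[-1,-42,5,0,0,0,0],[-1,-42,5,0,0,0,0],[-1,-21,2.5,0,0,0,0],[-1,0,0,0,0,0,0],[-1,0,0,0,0,0,0]])

```text
time: 9.95
eef_pos: [0.4586, 0.0516, 0.1466]
tcp_rot: [0.793, 0.61, -0.0, -0.0]
wrist_force: [-0.6, -0.5, -1.5]
finger_gap: 0.0587
gripper_force: 79.4
```

```bash
cat > mat.py <<'E'
import sys
from h import *
# used filter fin (z .070) and mat (z .004) from the top camera: mat.py colour name
col,name=sys.argv[1],sys.argv[2];t=cams.read_camera('top');cv2.imwrite(f'pics/{name}.png',t);C=cal('top');s=1 if col=='red' else -1
for c in blobs(mask(t,col)):
    uv=c.mean(0)[0]
    if not(400<uv[0]<470 if s<0 else 175<uv[0]<265) or not 230<uv[1]<310: continue
    A=cv2.contourArea(c)
    for z in((.004,) if A>150 else (.063,.102)):
        p=np.array([plane(C,q[0],z)[:2] for q in c]);(x,y),(w,h),a=cv2.minAreaRect(p.astype(np.float32)*1000)
        if w<h:a+=90;w,h=h,w
        print('z',z,np.round((x,y)),round(w),round(h),'yaw',round((a+90)%180-90,1),'A',A)
E
python3 mat.py red t1; python3 - <<'E'
from rig import status
s=status.state();print(s['finger_gap'],s['gripper_force'],s['eef_pos'],s['wrist_force'])
E
```

```text
z 0.004 [497. 294.] 157 107 yaw -18.7 A 366.0
z 0.063 [492. 297.] 60 17 yaw -15.3 A 121.5
z 0.102 [486. 287.] 58 17 yaw -15.3 A 121.5
0.058528169314830805 79.44045782089233 [0.45886451 0.05219907 0.14678076] [-0.01764048  0.60497806 -1.48279337]
```

Request:
carry_out(motion=[[-1,0,0,40,0,0,0],[-1,0,0,40,0,0,0],[-1,0,0,30,0,0,0],[-1,0,0,20,0,0,0],[-1,0,0,9,0,0,0],[-1,0,0,0,0,0,0],[1,0,0,0,0,0,0],[1,0,0,0,0,0,0],[1,0,0,0,0,0,0],[1,0,0,0,0,0,0],[1,0,0,-15,0,0,0],[1,0,0,-40,0,0,0],[1,0,0,-40,0,0,0],[1,0,0,-40,0,0,0],[1,0,0,-40,0,0,0]])

```text
time: 11.88
eef_pos: [0.4588, 0.051, 0.1843]
tcp_rot: [0.793, 0.61, -0.0, 0.0]
wrist_force: [0.2, 0.2, -0.3]
finger_gap: 0.0852
gripper_force: 0.0
```

Request:
carry_out(motion=[[1,36,-5,0,0,0,0],[1,36,-5,0,0,0,0],[1,36,-5,0,0,0,0],[1,36,-5,0,0,0,0],[1,36,-5,0,0,0,0],[1,0,0,0,0,0,0],[1,0,0,0,0,0,0]])

```text
time: 12.75
eef_pos: [0.4809, 0.2304, 0.1826]
tcp_rot: [0.793, 0.609, -0.001, 0.0]
wrist_force: [-0.9, 0.1, 0.1]
finger_gap: 0.0853
gripper_force: 0.0
```

```bash
python3 fin.py red 0.070 w3
```

```text
tcp [0.4809 0.2304 0.1826] yaw 75.1 J7 -1.07 t 12.8
[500. 297.] len 129 wid 88 yaw -18.4 px [336. 136.]
[463.  65.] len 56 wid 30 yaw -14.8 px [352. 382.]
[495. 298.] len 58 wid 13 yaw -14.8 px [322. 137.]
[108. 120.] len 46 wid 19 yaw 28.2 px [  8. 413.]
[376. 267.] len 36 wid 11 yaw -33.0 px [195. 212.]
[382. 234.] len 35 wid 9 yaw 57.0 px [217. 244.]
```

The used red fin is at (0.495, 0.298) with yaw -15°. I'm grasping it.

Request:
carry_out(motion=[[1,35,-2,20,0,0,0],[1,34,-2,20,0,0,0],[1,0,0,40,0,0,0],[1,0,0,40,0,0,0],[1,0,0,30,0,0,0],[1,0,0,20,0,0,0],[1,0,0,0,0,0,0],[-1,0,0,0,0,0,0],[-1,0,0,0,0,0,0],[-1,0,0,0,0,0,0],[-1,0,0,0,0,0,0],[-1,0,0,0,0,0,0]], force=90)

```text
time: 14.3
eef_pos: [0.4959, 0.2998, 0.015]
tcp_rot: [0.793, 0.609, 0.001, 0.0]
wrist_force: [-0.0, -0.5, 6.0]
finger_gap: 0.0576
gripper_force: 96.6
```

Request:
carry_out(motion=[[-1,0,0,-10,0,0,0],[-1,0,0,-30,0,0,0],[-1,0,0,-40,0,0,0],[-1,0,0,-40,0,0,0],[-1,0,0,0,0,0,0],[-1,0,0,0,0,0,0]])

```text
time: 15.05
eef_pos: [0.4944, 0.2983, 0.1324]
tcp_rot: [0.793, 0.61, -0.001, 0.0]
wrist_force: [-0.0, 0.2, -2.2]
finger_gap: 0.0575
gripper_force: 96.7
```

```bash
python3 - <<'E'
from h import *
go((0.54,0.057,.131),0); st=status.state();print(st['finger_gap'],st['gripper_force'],st['joints'].round(2),st['eef_pos'])
E
python3 mat.py red t2
```

```text
shift [-221.5  106.     1.7] yaw 75.1 turn 75.1
0.05748919333334547 96.67864322662354 [-0.25  0.62 -0.53  1.71  0.38  0.92 -1.2 ] [0.49440789 0.29834586 0.13242399]
z 0.004 [540. 418.] 280 132 yaw 51.4 A 4048.0
z 0.004 [420. 278.] 138 97 yaw -37.6 A 1386.5
z 0.063 [528. 227.] 81 43 yaw 18.5 A 128.0
z 0.102 [522. 219.] 78 41 yaw 18.5 A 128.0
z 0.063 [577. 299.] 34 9 yaw 76.9 A 26.0
z 0.102 [569. 289.] 33 9 yaw 76.9 A 26.0
```

Held. Next I carry it in front of the bar and turn it so the copper side faces the bar.

Request:
carry_out(motion=[[-1,-18,13,0,0,0,0],[-1,-35,26,0,0,0,0],[-1,-35,26,0,0,0,0],[-1,-35,26,0,0,0,0],[-1,-35,26,0,0,0,0],[-1,-35,26,0,0,0,0],[-1,-15,13,0,0,0,0],[-1,0,0,0,0,0,5],[-1,0,0,0,0,0,9],[-1,0,0,0,0,0,9],[-1,0,0,0,0,0,9],[-1,0,0,0,0,0,9],[-1,0,0,0,0,0,9],[-1,0,0,0,0,0,9],[-1,0,0,0,0,0,9],[-1,0,0,0,0,0,9],[-1,0,0,0,0,0,0],[-1,0,0,0,0,0,0]])

```text
time: 17.35
eef_pos: [0.5919, 0.0593, 0.1324]
tcp_rot: [1.0, -0.014, -0.001, -0.0]
wrist_force: [0.5, 0.0, -1.6]
finger_gap: 0.0574
gripper_force: 96.6
```

```bash
python3 - <<'E'
from h import *
st=status.state();im=cams.read_camera('wrist');t=cams.read_camera('top');C=cal('wrist',st)
print(st['finger_gap'],st['gripper_force'],st['joints'].round(2));go((0.615,0.057,.036),-2)
for c in blobs(mask(im,'yellow'),20)[:3]: print(np.round(c.mean(0)),cv2.contourArea(c),[np.round(plane(C,tuple(c.mean(0)[0]),z),3) for z in(.073,.046)])
for c in blobs(mask(im,'red'),100)[:4]: print('red',cv2.minAreaRect(c))
cv2.imwrite('pics/d3.png',np.hstack([cv2.resize(t[165:265,270:380],(400,400)),cv2.resize(im,(400,400))]))
E
```

```text
0.057436464902855824 96.63219094276428 [-0.03  0.6  -0.17  1.66  0.12  0.89 -1.85]
shift [22.9  1.  96.7] yaw -1.8 turn 0.2
[[400. 132.]] 23.5 [array([0.665, 0.01 , 0.073]), array([0.664, 0.005, 0.046])]
red ((328.5, 313.0), (54.0, 143.0), 90.0)
red ((88.57560729980469, 306.51953125), (123.53471374511719, 145.33648681640625), 9.706652641296387)
red ((339.5652770996094, 387.894287109375), (19.681659698486328, 51.30744934082031), 16.46001434326172)
red ((471.2962951660156, 287.0114440917969), (15.722312927246094, 59.532005310058594), 6.788974285125732)
```

View pics/d3.png

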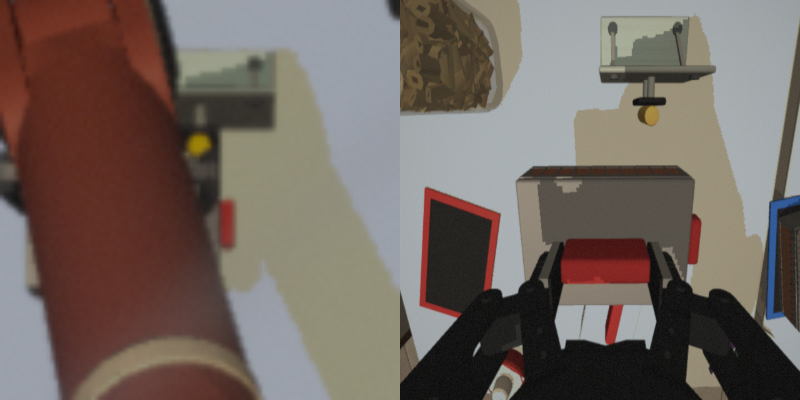

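The wrist view shows the copper side facing the bar at about (397,138), with the tab to the right and the mat empty. I'm going down and pressing.

Request:
carry_out(motion=[[-1,0,0,30,0,0,0],[-1,0,0,35,0,0,0],[-1,0,0,31,0,0,0],[-1,0,0,0,0,0,0],[-1,8,0,0,0,0,0],[-1,8,0,0,0,0,0],[-1,8,0,0,0,0,0],[-1,0,0,0,0,0,0],[-1,0,0,0,0,0,0],[-1,0,0,0,0,0,0]])

```text
time: 18.7
eef_pos: [0.6161, 0.0574, 0.037]
tcp_rot: [1.0, -0.016, -0.0, 0.0]
wrist_force: [-0.1, -0.6, -1.9]
finger_gap: 0.0575
gripper_force: 97.0
```

```bash
cat > bar.py <<'E'
from h import *
st=status.state();im=cams.read_camera('wrist');C=cal('wrist',st)
print('tcp',np.round(st['eef_pos'],4),'F',np.round(st['wrist_force'],1),'gap',round(st['finger_gap'],4),round(st['gripper_force']),'yaw',round(yaw(st),1),'J7',round(st['joints'][6],2),'t',round(st['time'],1))
for c in blobs(mask(im,'yellow',90,40),20)[:2]:
    b=cv2.boundingRect(c);print(b,cv2.contourArea(c),np.round(plane(C,tuple(c.mean(0)[0]),.073),3))
cv2.imwrite('pics/bar%d.png'%(st['time']*10),im)
E
python3 bar.py
```

```text
tcp [0.6161 0.0574 0.037 ] F [-0.1 -0.6 -1.9] gap 0.0575 97 yaw -1.9 J7 -1.87 t 18.7
```

View pics/bar187.png

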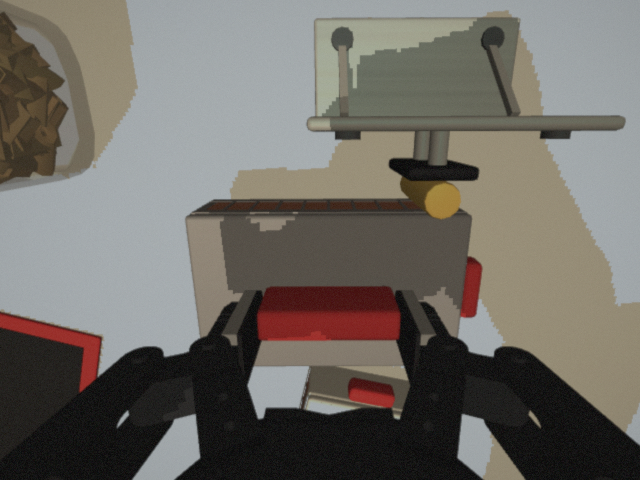

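The bar top circle is at (443,199) and the box's front top edge at about (330,214). I'll work out the gap from these.

```bash
sed -i "s/(h>22)&(h<33)/(h>14)\&(h<33)/" h.py; python3 - <<'E'
from h import *
st=status.state();C=cal('wrist',st)
print('bar top',plane(C,(443,199),.073).round(4),'front',plane(C,(443,218),.073).round(4))
for z in(.061,.0645,.068): print('box edge',plane(C,(200,215),z).round(4),plane(C,(460,213),z).round(4))
print('plate top',plane(C,(310,124),.09).round(4),plane(C,(622,123),.09).round(4))
print('fin top',[plane(C,(u,313),.0925).round(4) for u in(260,398)])
im=cv2.imread('pics/bar187.png');print(cv2.cvtColor(im,cv2.COLOR_BGR2HSV)[199,443])
E
```

```text
bar top [0.6632 0.0085 0.073 ] front [0.6552 0.008  0.073 ]
box edge [0.6569 0.1133 0.061 ] [ 0.6541 -0.0034  0.061 ]
box edge [0.6577 0.1119 0.0645] [ 0.655  -0.0021  0.0645]
box edge [0.6585 0.1106 0.068 ] [ 0.6559 -0.0008  0.068 ]
plate top [0.6937 0.0606 0.09  ] [ 0.6907 -0.0447  0.09  ]
fin top [array([0.6243, 0.0833, 0.0925]), array([0.6226, 0.0295, 0.0925])]
[ 21 156 159]
```

The box is just touching the bar: bar front at 0.655, box edge at 0.655. I'm pressing 8 mm further and checking.

Request:
carry_out(motion=[[-1,4,0,0,0,0,0],[-1,4,0,0,0,0,0],[-1,0,0,0,0,0,0],[-1,0,0,0,0,0,0],[-1,0,0,0,0,0,0]])

```text
time: 19.38
eef_pos: [0.6239, 0.0572, 0.0368]
tcp_rot: [1.0, -0.016, -0.0, 0.0]
wrist_force: [-2.9, 1.0, -1.0]
finger_gap: 0.0575
gripper_force: 97.1
```

```bash
python3 bar.py
```

```text
tcp [0.6239 0.0572 0.0368] F [-2.9  1.  -1. ] gap 0.0575 97 yaw -1.9 J7 -1.86 t 19.4
(0, 34, 70, 165) 7311.5 [0.702 0.171 0.073]
(400, 177, 61, 43) 1643.5 [0.673 0.013 0.073]
```

Fx is -2.9 N, so the bar is pushed back about 8 mm. I'm drawing along toward -y.

Request:
carry_out(motion=[[-1,0,4,0,0,0,0],[-1,0,8,0,0,0,0],[-1,0,8,0,0,0,0],[-1,0,8,0,0,0,0],[-1,0,8,0,0,0,0],[-1,0,8,0,0,0,0],[-1,0,8,0,0,0,0],[-1,0,8,0,0,0,0],[-1,0,8,0,0,0,0],[-1,0,8,0,0,0,0],[-1,0,8,0,0,0,0],[-1,0,8,0,0,0,0],[-1,0,6,0,0,0,0],[-1,0,4,0,0,0,0],[-1,0,0,0,0,0,0],[-1,0,0,0,0,0,0],[-1,0,0,0,0,0,0]])

```text
time: 21.55
eef_pos: [0.621, -0.0459, 0.037]
tcp_rot: [1.0, -0.017, -0.0, 0.001]
wrist_force: [-2.9, -0.8, -2.2]
finger_gap: 0.057
gripper_force: 96.9
```

```bash
python3 bar.py; python3 - <<'E'
from h import *
import glob,os
im=cv2.imread(max(glob.glob('pics/bar*.png'),key=os.path.getmtime));st=status.state();C=cal('wrist',st)
for c in blobs(mask(im,'red'),100)[:4]:
    (u,v),s,a=cv2.minAreaRect(c);print('red',np.round((u,v)),np.round(s),round(a,1))
E
```

```text
tcp [ 0.621  -0.0459  0.037 ] F [-2.9 -0.8 -2.2] gap 0.057 97 yaw -1.9 J7 -1.72 t 21.6
(177, 176, 65, 45) 1746.5 [0.672 0.001 0.073]
red [328. 313.] [ 54. 143.] 89.5
red [471. 288.] [16. 60.] 6.8
```

Fx still -2.9 N with the bar at the far end. I'm backing off, lifting, turning round by 180°, and lowering again.

Request:
carry_out(motion=[[-1,-15,0,0,0,0,0],[-1,-20,0,0,0,0,0],[-1,0,0,-35,0,0,0],[-1,0,0,-40,0,0,0],[-1,0,0,-25,0,0,0],[-1,0,0,0,0,0,-5],[-1,0,0,0,0,0,-10],[-1,0,0,0,0,0,-10],[-1,0,0,0,0,0,-10],[-1,0,0,0,0,0,-10],[-1,0,0,0,0,0,-10],[-1,0,0,0,0,0,-10],[-1,0,0,0,0,0,-10],[-1,0,0,0,0,0,-10],[-1,0,0,0,0,0,-10]])

```text
time: 23.48
eef_pos: [0.5886, -0.0437, 0.1379]
tcp_rot: [0.686, 0.727, 0.002, 0.002]
wrist_force: [0.3, 1.0, -1.1]
finger_gap: 0.0574
gripper_force: 96.9
```

Request:
carry_out(motion=[[-1,0,0,0,0,0,-10],[-1,0,0,0,0,0,-10],[-1,0,0,0,0,0,-10],[-1,0,0,0,0,0,-10],[-1,0,0,0,0,0,-10],[-1,0,0,0,0,0,-10],[-1,0,0,0,0,0,-10],[-1,0,0,0,0,0,-10],[-1,0,0,0,0,0,-5],[-1,0,0,0,0,0,0],[-1,0,0,0,0,0,0]])

```text
time: 24.85
eef_pos: [0.587, -0.0438, 0.1373]
tcp_rot: [0.018, 1.0, 0.0, 0.001]
wrist_force: [-0.2, -0.6, -2.3]
finger_gap: 0.0574
gripper_force: 96.9
```

```bash
python3 bar.py; python3 -c "
from h import *
go((.623,-.043,.037),178)"
```

```text
tcp [ 0.587  -0.0438  0.1373] F [-0.2 -0.6 -2.3] gap 0.0574 97 yaw 178.0 J7 0.91 t 24.9
(575, 296, 65, 120) 4578.0 [0.686 0.184 0.073]
(42, 338, 18, 8) 21.0 [ 0.665 -0.268  0.073]
shift [-36.    1.9 100.3] yaw 178.0 turn 0.0
```

Request:
carry_out(motion=[[-1,0,2,35,0,0,0],[-1,0,0,35,0,0,0],[-1,0,0,30,0,0,0],[-1,-10,0,0,0,0,0],[-1,-10,0,0,0,0,0],[-1,-8,0,0,0,0,0],[-1,-4,0,0,0,0,0],[-1,-4,0,0,0,0,0],[-1,0,0,0,0,0,0],[-1,0,0,0,0,0,0],[-1,0,0,0,0,0,0]])

```text
time: 26.28
eef_pos: [0.6217, -0.0424, 0.037]
tcp_rot: [0.016, 1.0, 0.0, -0.0]
wrist_force: [-3.7, 1.4, 1.4]
finger_gap: 0.0574
gripper_force: 97.2
```

```bash
python3 bar.py
```

```text
tcp [ 0.6217 -0.0424  0.037 ] F [-3.7  1.4  1.4] gap 0.0574 97 yaw 178.2 J7 0.85 t 26.3
```

Request:
carry_out(motion=[[-1,0,4,0,0,0,0],[-1,0,8,0,0,0,0],[-1,0,8,0,0,0,0],[-1,0,8,0,0,0,0],[-1,0,8,0,0,0,0],[-1,0,8,0,0,0,0],[-1,0,8,0,0,0,0],[-1,0,8,0,0,0,0],[-1,0,8,0,0,0,0],[-1,0,8,0,0,0,0],[-1,0,8,0,0,0,0],[-1,0,8,0,0,0,0],[-1,0,6,0,0,0,0],[-1,0,4,0,0,0,0],[-1,0,0,0,0,0,0],[-1,0,0,0,0,0,0],[-1,0,0,0,0,0,0]])

```text
time: 28.45
eef_pos: [0.6253, 0.0598, 0.0369]
tcp_rot: [0.016, 1.0, 0.001, -0.0]
wrist_force: [-4.5, 0.0, -3.2]
finger_gap: 0.0577
gripper_force: 96.8
```

```bash
python3 bar.py
```

```text
tcp [0.6253 0.0598 0.0369] F [-4.5  0.  -3.2] gap 0.0577 97 yaw 178.1 J7 0.7 t 28.4
(543, 319, 97, 126) 6393.5 [0.663 0.193 0.073]
```

Force is good at the far end and the red wipes are done. I'm carrying it back over the red mat.

Request:
carry_out(motion=[[-1,15,0,0,0,0,0],[-1,20,0,0,0,0,0],[-1,0,0,-30,0,0,0],[-1,0,0,-40,0,0,0],[-1,0,0,-35,0,0,0],[-1,33,0,0,0,0,0],[-1,34,0,0,0,0,0],[-1,34,15,0,0,0,0],[-1,0,35,0,0,0,0],[-1,0,40,0,0,0,0],[-1,0,40,0,0,0,0],[-1,0,40,0,0,0,0],[-1,0,35,0,0,0,0],[-1,0,25,0,0,0,0],[-1,0,0,0,0,0,0]])

```text
time: 30.38
eef_pos: [0.4981, 0.2984, 0.1438]
tcp_rot: [0.014, 1.0, 0.004, 0.003]
wrist_force: [0.3, 0.3, -1.9]
finger_gap: 0.0573
gripper_force: 97.0
```

Request:
carry_out(motion=[[-1,0,0,0,0,0,7],[-1,0,0,0,0,0,10],[-1,0,0,0,0,0,10],[-1,0,0,0,0,0,10],[-1,0,0,0,0,0,10],[-1,0,0,0,0,0,10],[-1,0,0,0,0,0,10],[-1,0,0,0,0,0,10],[-1,0,0,0,0,0,10],[-1,0,0,0,0,0,10],[-1,0,0,0,0,0,10],[-1,0,0,0,0,0,0],[-1,0,0,0,0,0,0]])

```text
time: 32.0
eef_pos: [0.4977, 0.2933, 0.1423]
tcp_rot: [0.813, 0.583, 0.001, 0.0]
wrist_force: [0.0, 0.0, -1.8]
finger_gap: 0.057
gripper_force: 97.0
```

```bash
python3 bar.py; python3 -c "
from h import *
go((.497,.294,.0145),71.3)"
```

```text
tcp [0.4977 0.2933 0.1423] F [ 0.   0.  -1.8] gap 0.057 97 yaw 71.3 J7 -1.22 t 32.0
(533, 153, 107, 134) 9699.5 [0.683 0.252 0.073]
(583, 63, 48, 79) 1476.0 [0.7   0.321 0.073]
shift [  0.3  -0.8 127.7] yaw 71.2 turn -0.1
```

Request:
carry_out(motion=[[-1,0,0,40,0,0,0],[-1,0,0,40,0,0,0],[-1,0,0,25,0,0,0],[-1,0,0,14,0,0,0],[-1,0,0,8,0,0,0],[-1,0,0,0,0,0,0],[-1,0,0,0,0,0,0],[1,0,0,0,0,0,0],[1,0,0,0,0,0,0],[1,0,0,0,0,0,0],[1,0,0,0,0,0,0],[1,0,0,-15,0,0,0],[1,0,0,-40,0,0,0],[1,0,0,-40,0,0,0],[1,0,0,-40,0,0,0],[1,-30,10,-30,0,0,0],[1,-30,10,0,0,0,0],[1,0,0,0,0,0,0],[1,0,0,0,0,0,0]])

```text
time: 34.42
eef_pos: [0.4964, 0.231, 0.1806]
tcp_rot: [0.813, 0.582, 0.001, -0.0]
wrist_force: [-0.3, -0.6, 0.0]
finger_gap: 0.0855
gripper_force: 0.0
```

```bash
python3 fin.py red 0.070 w5; cat >> mat.py <<'E'
E
python3 - <<'E'
from h import *
st=status.state();C=cal('wrist',st);im=cv2.imread('pics/w5.png')
c=[c for c in blobs(mask(im,'red'),150)]
for q in c[:3]:
    p=np.array([plane(C,k[0],.004)[:2] for k in q]);(x,y),(w,h),a=cv2.minAreaRect(p.astype(np.float32)*1000);print('mat?',np.round((x,y,w,h,a),1))
cv2.imwrite('pics/w5s.png',cv2.resize(im,(480,360)))
E
```

```text
tcp [0.4964 0.231  0.1806] yaw 71.2 J7 -1.11 t 34.4
[504. 297.] len 129 wid 87 yaw -18.8 px [310. 140.]
[463.  65.] len 57 wid 30 yaw -15.1 px [350. 387.]
[364. 263.] len 56 wid 24 yaw 4.5 px [171. 234.]
[385. 234.] len 36 wid 9 yaw 57.7 px [206. 258.]
[528.  67.] len 30 wid 7 yaw 75.1 px [412. 367.]
mat? [499.4 296.  107.3 158.2  71.3]
mat? [450.3  11.5  37.3  69.8  75. ]
mat? [328.4 254.2  68.8  29.    4.6]
```

View pics/w5s.png

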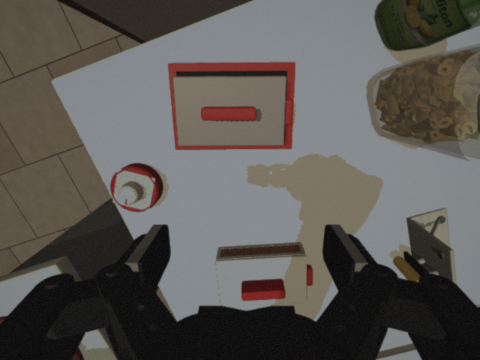

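The used red filter stands centred on its mat, fin at (229,114) in this view. The red spare is at the lower right, at (263,288). I'm fetching the spare.

Request:
carry_out(motion=[[1,-36,4,0,0,0,0],[1,-36,4,0,0,0,0],[1,-36,4,0,0,0,0],[1,-37,5,0,0,0,0],[1,-37,5,0,0,0,-3.8],[1,0,0,40,0,0,0],[1,0,0,40,0,0,0],[1,0,0,20,0,0,0],[1,0,0,0,0,0,0],[1,0,0,0,0,0,0]])

```text
time: 35.72
eef_pos: [0.4593, 0.052, 0.0807]
tcp_rot: [0.793, 0.609, 0.001, 0.0]
wrist_force: [0.8, 0.6, -0.0]
finger_gap: 0.0858
gripper_force: 0.0
```

```bash
python3 fin.py red 0.066 w6|head -4
```

```text
tcp [0.4593 0.052  0.0807] yaw 75.0 J7 -0.85 t 35.7
[461.  55.] len 58 wid 19 yaw -15.0 px [329. 258.]
[364. 201.] len 52 wid 22 yaw -3.7 px [62. 37.]
[520.  48.] len 26 wid 7 yaw 75.0 px [431. 245.]
```

Request:
carry_out(motion=[[1,0,0,40,0,0,0],[1,0,0,22,0,0,0],[1,0,0,10,0,0,0],[1,0,0,0,0,0,0],[-1,0,0,0,0,0,0],[-1,0,0,0,0,0,0],[-1,0,0,0,0,0,0],[-1,0,0,0,0,0,0],[-1,0,0,0,0,0,0],[-1,0,0,-10,0,0,0],[-1,0,0,-30,0,0,0],[-1,0,0,-40,0,0,0],[-1,0,0,-40,0,0,0],[-1,0,0,0,0,0,0]])

```text
time: 37.52
eef_pos: [0.4606, 0.0513, 0.131]
tcp_rot: [0.794, 0.608, 0.003, 0.002]
wrist_force: [-0.1, -0.7, -2.6]
finger_gap: 0.0575
gripper_force: 96.8
```

Request:
carry_out(motion=[[-1,20,-2,0,0,0,0],[-1,40,-4,0,0,0,0],[-1,40,-4,0,0,0,0],[-1,40,-4,0,0,0,0],[-1,40,-4,0,0,0,0],[-1,40,-5,0,0,0,0],[-1,23,-3,0,0,0,3.7],[-1,0,0,0,0,0,0],[-1,0,0,0,0,0,0]])

```text
time: 38.65
eef_pos: [0.4961, 0.2901, 0.1269]
tcp_rot: [0.813, 0.582, -0.002, 0.001]
wrist_force: [-0.0, 0.2, -3.1]
finger_gap: 0.0577
gripper_force: 96.7
```

```bash
python3 bar.py|head -1; python3 -c "
from h import *
go((.4975,.2935,.053),71.3)"
```

```text
tcp [0.4961 0.2901 0.1269] F [-0.   0.2 -3.1] gap 0.0577 97 yaw 71.2 J7 -1.23 t 38.6
shift [ 4.1 -0.1 74.1] yaw 71.2 turn -0.1
```

Request:
carry_out(motion=[[-1,4,0,20,0,0,0],[-1,0,0,25,0,0,0],[-1,0,0,15,0,0,0],[-1,0,0,9,0,0,0],[-1,0,0,6,0,0,0],[-1,0,0,0,0,0,0],[-1,0,0,0,0,0,0],[1,0,0,0,0,0,0],[1,0,0,0,0,0,0],[1,0,0,0,0,0,0],[1,0,0,0,0,0,0],[1,0,0,-15,0,0,0],[1,0,0,-40,0,0,0],[1,0,0,-40,0,0,0],[1,0,0,-40,0,0,0],[1,-30,10,-40,0,0,0],[1,-30,10,0,0,0,0],[1,0,0,0,0,0,0]])

```text
time: 40.95
eef_pos: [0.4984, 0.2297, 0.2293]
tcp_rot: [0.814, 0.58, 0.0, 0.001]
wrist_force: [-0.6, -0.4, 0.1]
finger_gap: 0.0852
gripper_force: 0.0
```

```bash
python3 fin.py red 0.108 w7|head -5;  python3 mat.py blue t3;python3 - <<'E'
from h import *
a=cv2.imread('pics/w7.png')[60:300,120:480];s=cams.read_camera('scene')[230:340,160:260]
cv2.imwrite('pics/w7s.png',np.hstack([cv2.resize(a,(450,300)),cv2.resize(s,(300,300))]))
go((.45,-.22,.25),99)
E
```

```text
tcp [0.4984 0.2297 0.2293] yaw 70.9 J7 -1.07 t 41.0
[508. 296.] len 121 wid 80 yaw -18.4 px [325. 139.]
[498. 296.] len 58 wid 13 yaw -19.0 px [301. 145.]
[185.  44.] len 60 wid 24 yaw 53.4 px [115. 464.]
[115. 141.] len 58 wid 12 yaw 25.5 px [ 12. 413.]
z 0.004 [ 490. -248.] 161 105 yaw 9.3 A 230.5
z 0.063 [ 492. -259.] 59 13 yaw 14.9 A 86.0
z 0.102 [ 486. -252.] 57 13 yaw 14.9 A 86.0
shift [-445.1  100.9  -22.2] yaw 71.3 turn -27.7
```

View pics/w7s.png

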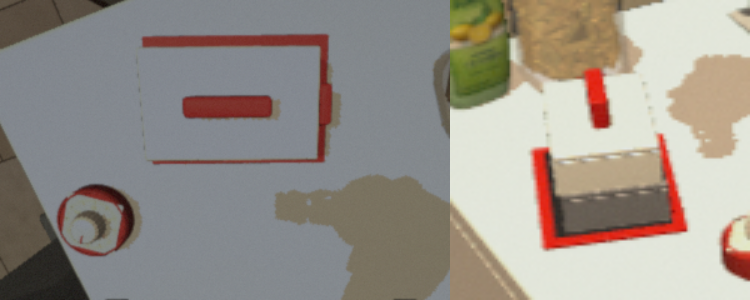

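The red stack is squarely in place, spare at (0.498, 0.296) with yaw -19°. Blue stack: fin about (0.486, -0.252) with yaw 15°. I'm moving over it.

Request:
carry_out(motion=[[1,-42,13,0,0,0,0],[1,-42,13,0,0,0,0],[1,-42,13,0,0,0,0],[1,-42,13,0,0,0,0],[1,-42,13,0,0,0,0],[1,-42,13,0,0,0,0],[1,-42,13,0,0,0,0],[1,-42,13,0,0,0,0],[1,-42,13,0,0,0,0],[1,-42,13,0,0,0,0],[1,-42,13,0,0,0,0],[1,0,0,0,0,0,-8.5],[1,0,0,0,0,0,-8.5],[1,0,0,0,0,0,-8.5],[1,0,0,0,0,0,-8.5],[1,0,0,30,0,0,0],[1,0,0,0,0,0,0],[1,0,0,0,0,0,0]])

```text
time: 43.35
eef_pos: [0.4852, -0.2499, 0.1986]
tcp_rot: [0.607, 0.795, 0.001, 0.0]
wrist_force: [0.2, -0.8, 0.6]
finger_gap: 0.0858
gripper_force: 0.0
```

```bash
python3 fin.py blue 0.108 w8
```

```text
tcp [ 0.4852 -0.2499  0.1986] yaw 105.3 J7 0.38 t 43.4
[ 479. -202.] len 114 wid 22 yaw 8.8 px [337. 160.]
[ 488. -248.] len 57 wid 17 yaw 15.3 px [332. 227.]
[ 546. -225.] len 25 wid 7 yaw -74.0 px [410. 219.]
```

Request:
carry_out(motion=[[1,0,3,40,0,0,0],[1,0,0,40,0,0,0],[1,0,0,30,0,0,0],[1,0,0,25,0,0,0],[1,0,0,13.5,0,0,0],[1,0,0,0,0,0,0],[-1,0,0,0,0,0,0],[-1,0,0,0,0,0,0],[-1,0,0,0,0,0,0],[-1,0,0,0,0,0,0],[-1,0,0,0,0,0,0],[-1,0,0,-10,0,0,0],[-1,0,0,-30,0,0,0],[-1,0,0,-40,0,0,0],[-1,0,0,-20,0,0,0],[-1,0,0,0,0,0,0]])

```text
time: 45.4
eef_pos: [0.4881, -0.2502, 0.1514]
tcp_rot: [0.607, 0.794, 0.0, 0.002]
wrist_force: [0.0, 0.7, -2.2]
finger_gap: 0.0577
gripper_force: 96.7
```

Request:
carry_out(motion=[[-1,20,3,0,0,0,0],[-1,40,5,0,0,0,0],[-1,40,5,0,0,0,0],[-1,40,5,0,0,0,0],[-1,40,5,0,0,0,0],[-1,20,3,0,0,0,0],[-1,0,0,0,0,0,0],[-1,0,0,0,0,0,0]])

```text
time: 46.4
eef_pos: [0.4589, -0.0507, 0.1488]
tcp_rot: [0.607, 0.794, -0.001, -0.001]
wrist_force: [0.6, -0.5, -2.4]
finger_gap: 0.0578
gripper_force: 96.6
```

```bash
python3 bar.py|head -1; python3 mat.py blue t4
```

```text
tcp [ 0.4589 -0.0507  0.1488] F [ 0.6 -0.5 -2.4] gap 0.0578 97 yaw 105.2 J7 -0.04 t 46.4
z 0.004 [ 489. -250.] 155 107 yaw 8.3 A 216.5
z 0.063 [ 486. -252.] 57 14 yaw 13.2 A 90.5
z 0.102 [ 481. -245.] 55 13 yaw 13.2 A 90.5
z 0.063 [ 415. -285.] 33 12 yaw -67.4 A 23.5
z 0.102 [ 412. -277.] 32 12 yaw -67.4 A 23.5
```

Request:
carry_out(motion=[[-1,0,0,40,0,0,0],[-1,0,0,40,0,0,0],[-1,0,0,30,0,0,0],[-1,0,0,20,0,0,0],[-1,0,0,9,0,0,0],[-1,0,0,0,0,0,0],[1,0,0,0,0,0,0],[1,0,0,0,0,0,0],[1,0,0,0,0,0,0],[1,0,0,0,0,0,0],[1,0,0,-15,0,0,0],[1,0,0,-40,0,0,0],[1,0,0,-40,0,0,0],[1,0,0,-40,0,0,0],[1,0,0,-15,0,0,0]])

```text
time: 48.38
eef_pos: [0.4608, -0.05, 0.1626]
tcp_rot: [0.607, 0.795, 0.001, 0.002]
wrist_force: [-0.3, -0.4, -0.9]
finger_gap: 0.0854
gripper_force: 0.0
```

Request:
carry_out(motion=[[1,-40,-5,0,0,0,0],[1,-40,-5,0,0,0,0],[1,-40,-5,0,0,0,0],[1,-40,-5,0,0,0,0],[1,-40,-6,0,0,0,0],[1,0,0,0,0,0,2],[1,0,0,0,0,0,0],[1,0,0,0,0,0,0]])

```text
time: 49.38
eef_pos: [0.4871, -0.248, 0.1603]
tcp_rot: [0.62, 0.785, 0.0, -0.001]
wrist_force: [0.4, -0.0, -0.5]
finger_gap: 0.0855
gripper_force: 0.0
```

```bash
python3 fin.py blue 0.070 w9
```

```text
tcp [ 0.4871 -0.248   0.1603] yaw 103.4 J7 0.31 t 49.4
[ 487. -235.] len 128 wid 87 yaw 8.7 px [336. 199.]
[ 488. -248.] len 58 wid 17 yaw 13.5 px [329. 228.]
```

Request:
carry_out(motion=[[1,-1,1,40,0,0,0],[1,0,0,40,0,0,0],[1,0,0,30,0,0,0],[1,0,0,25,0,0,0],[1,0,0,12,0,0,0],[1,0,0,0,0,0,0],[-1,0,0,0,0,0,0],[-1,0,0,0,0,0,0],[-1,0,0,0,0,0,0],[-1,0,0,0,0,0,0],[-1,0,0,0,0,0,0],[-1,0,0,-10,0,0,0],[-1,0,0,-30,0,0,0],[-1,0,0,-40,0,0,0],[-1,0,0,-40,0,0,0],[-1,0,0,0,0,0,0]])

```text
time: 51.42
eef_pos: [0.4907, -0.2512, 0.137]
tcp_rot: [0.621, 0.784, 0.001, 0.004]
wrist_force: [-0.5, 0.3, -2.7]
finger_gap: 0.0579
gripper_force: 96.9
```

```bash
python3 bar.py|head -1; python3 -c "
from h import *
go((.59,.058,.135),-2)"
```

```text
tcp [ 0.4907 -0.2512  0.137 ] F [-0.5  0.3 -2.7] gap 0.0579 97 yaw 103.2 J7 0.28 t 51.4
shift [277.6 169.2  -0.4] yaw 103.2 turn 105.2
```

Request:
carry_out(motion=[[-1,20,12,0,0,0,0],[-1,40,24,0,0,0,0],[-1,40,24,0,0,0,0],[-1,40,24,0,0,0,0],[-1,40,25,0,0,0,0],[-1,40,25,0,0,0,0],[-1,40,24,0,0,0,0],[-1,18,11,0,0,0,0],[-1,0,0,0,0,0,5],[-1,0,0,0,0,0,10],[-1,0,0,0,0,0,10],[-1,0,0,0,0,0,10],[-1,0,0,0,0,0,10],[-1,0,0,0,0,0,10],[-1,0,0,0,0,0,10],[-1,0,0,0,0,0,10],[-1,0,0,0,0,0,10],[-1,0,0,0,0,0,10],[-1,0,0,0,0,0,10],[-1,0,0,0,0,0,0]])

```text
time: 53.98
eef_pos: [0.5876, 0.0586, 0.1316]
tcp_rot: [1.0, -0.014, -0.002, 0.001]
wrist_force: [-0.5, -0.4, -2.0]
finger_gap: 0.0575
gripper_force: 96.8
```

```bash
python3 bar.py; python3 -c "
from h import *
go((.616,.058,.037),-2)"; python3 fin.py blue .104 w10
```

```text
tcp [0.5876 0.0586 0.1316] F [-0.5 -0.4 -2. ] gap 0.0575 97 yaw -1.6 J7 -1.76 t 54.0
(0, 0, 146, 127) 15970.5 [0.704 0.217 0.073]
(380, 119, 34, 26) 650.0 [0.661 0.012 0.073]
shift [28.4 -0.3 94.8] yaw -1.6 turn 0.4
tcp [0.5879 0.0586 0.1319] yaw -1.6 J7 -1.76 t 54.0
[550.  59.] len 95 wid 39 yaw 89.0 px [328. 312.]
[ 545. -128.] len 107 wid 36 yaw 10.8 px [604. 309.]
[567. -33.] len 41 wid 9 yaw -0.6 px [471. 284.]
```

Request:
carry_out(motion=[[-1,0,0,30,0,0,0],[-1,0,0,35,0,0,0],[-1,0,0,30,0,0,0],[-1,0,0,0,0,0,0],[-1,10,0,0,0,0,0],[-1,10,0,0,0,0,0],[-1,8,0,0,0,0,0],[-1,4,0,0,0,0,0],[-1,4,0,0,0,0,0],[-1,0,0,0,0,0,0],[-1,0,0,0,0,0,0],[-1,0,0,0,0,0,0]])

```text
time: 55.58
eef_pos: [0.6245, 0.0576, 0.0383]
tcp_rot: [1.0, -0.015, -0.001, 0.0]
wrist_force: [-3.8, -0.0, -0.3]
finger_gap: 0.0572
gripper_force: 97.3
```

```bash
python3 bar.py
```

```text
tcp [0.6245 0.0576 0.0383] F [-3.8 -0.  -0.3] gap 0.0572 97 yaw -1.8 J7 -1.76 t 55.6
(0, 34, 73, 167) 7824.0 [0.705 0.172 0.073]
(401, 173, 61, 43) 1635.0 [0.675 0.013 0.073]
```

Request:
carry_out(motion=[[-1,0,4,0,0,0,0],[-1,0,8,0,0,0,0],[-1,0,8,0,0,0,0],[-1,0,8,0,0,0,0],[-1,0,8,0,0,0,0],[-1,0,8,0,0,0,0],[-1,0,8,0,0,0,0],[-1,0,8,0,0,0,0],[-1,0,8,0,0,0,0],[-1,0,8,0,0,0,0],[-1,0,8,0,0,0,0],[-1,0,8,0,0,0,0],[-1,0,6,0,0,0,0],[-1,0,4,0,0,0,0],[-1,0,0,0,0,0,0],[-1,0,0,0,0,0,0],[-1,0,0,0,0,0,0]])

```text
time: 57.75
eef_pos: [0.622, -0.0455, 0.0385]
tcp_rot: [1.0, -0.016, -0.0, 0.001]
wrist_force: [-3.5, 0.2, -2.7]
finger_gap: 0.0575
gripper_force: 97.0
```

```bash
python3 bar.py; python3 fin.py blue .066 w11
```

```text
tcp [ 0.622  -0.0455  0.0385] F [-3.5  0.2 -2.7] gap 0.0575 97 yaw -1.8 J7 -1.61 t 57.8
(180, 174, 64, 44) 1701.5 [0.674 0.001 0.073]
tcp [ 0.622  -0.0455  0.0385] yaw -1.8 J7 -1.61 t 57.8
[615. -46.] len 69 wid 28 yaw 88.8 px [328. 312.]
[ 597. -171.] len 53 wid 22 yaw -79.2 px [579. 330.]
[563. -36.] len 25 wid 14 yaw -74.3 px [314. 398.]
[ 626. -113.] len 30 wid 7 yaw -0.7 px [470. 285.]
```

The copper side is done. I'm turning it round.

Request:
carry_out(motion=[[-1,-15,0,0,0,0,0],[-1,-20,0,0,0,0,0],[-1,0,0,-35,0,0,0],[-1,0,0,-40,0,0,0],[-1,0,0,-25,0,0,0],[-1,0,0,0,0,0,-5],[-1,0,0,0,0,0,-10],[-1,0,0,0,0,0,-10],[-1,0,0,0,0,0,-10],[-1,0,0,0,0,0,-10],[-1,0,0,0,0,0,-10],[-1,0,0,0,0,0,-10],[-1,0,0,0,0,0,-10],[-1,0,0,0,0,0,-10],[-1,0,0,0,0,0,-10]])

```text
time: 59.72
eef_pos: [0.5902, -0.0433, 0.1396]
tcp_rot: [0.686, 0.728, 0.003, 0.002]
wrist_force: [-1.4, 0.8, -2.4]
finger_gap: 0.0575
gripper_force: 97.1
```

Request:
carry_out(motion=[[-1,0,0,0,0,0,-10],[-1,0,0,0,0,0,-10],[-1,0,0,0,0,0,-10],[-1,0,0,0,0,0,-10],[-1,0,0,0,0,0,-10],[-1,0,0,0,0,0,-10],[-1,0,0,0,0,0,-10],[-1,0,0,0,0,0,-10],[-1,0,0,0,0,0,-5],[-1,0,0,0,0,0,0],[-1,0,0,0,0,0,0]])

```text
time: 61.1
eef_pos: [0.5882, -0.0434, 0.1389]
tcp_rot: [0.017, 1.0, 0.0, 0.001]
wrist_force: [-0.2, 0.5, -3.0]
finger_gap: 0.0576
gripper_force: 97.1
```

```bash
python3 bar.py; python3 -c "
from h import *
go((.622,-.043,.038),178)";python3 fin.py blue .104 w12
```

```text
tcp [ 0.5882 -0.0434  0.1389] F [-0.2  0.5 -3. ] gap 0.0576 97 yaw 178.1 J7 0.99 t 61.1
(574, 295, 66, 119) 4768.5 [0.691 0.187 0.073]
shift [-33.9   1.4 100.9] yaw 178.1 turn 0.1
tcp [ 0.5879 -0.0433  0.1388] yaw 178.1 J7 0.99 t 61.1
[631. -45.] len 98 wid 40 yaw 88.7 px [320. 308.]
[ 498. -182.] len 107 wid 74 yaw 8.6 px [ 84. 106.]
[470. -50.] len 49 wid 11 yaw 15.8 px [309.  45.]
[614.  50.] len 42 wid 10 yaw -1.3 px [471. 284.]
[524. -35.] len 21 wid 6 yaw -73.9 px [339. 149.]
```

Request:
carry_out(motion=[[-1,0,1,35,0,0,0],[-1,0,0,35,0,0,0],[-1,0,0,31,0,0,0],[-1,-10,0,0,0,0,0],[-1,-10,0,0,0,0,0],[-1,-7,0,0,0,0,0],[-1,-4,0,0,0,0,0],[-1,-3,0,0,0,0,0],[-1,0,0,0,0,0,0],[-1,0,0,0,0,0,0],[-1,0,0,0,0,0,0]])

```text
time: 62.58
eef_pos: [0.6207, -0.043, 0.0374]
tcp_rot: [0.015, 1.0, 0.0, -0.0]
wrist_force: [-3.5, 1.3, 0.7]
finger_gap: 0.0575
gripper_force: 97.3
```

```bash
python3 bar.py; python3 fin.py blue .066 w13
```

```text
tcp [ 0.6207 -0.043   0.0374] F [-3.5  1.3  0.7] gap 0.0575 97 yaw 178.3 J7 0.92 t 62.6
tcp [ 0.6207 -0.0431  0.0374] yaw 178.2 J7 0.92 t 62.6
[628. -44.] len 68 wid 28 yaw 89.0 px [320. 308.]
[ 529. -165.] len 61 wid 41 yaw 8.2 px [ 44. 105.]
[532. -35.] len 23 wid 8 yaw -74.3 px [344.  91.]
[616.  23.] len 29 wid 7 yaw -1.0 px [471. 284.]
```

Request:
carry_out(motion=[[-1,0,4,0,0,0,0],[-1,0,8,0,0,0,0],[-1,0,8,0,0,0,0],[-1,0,8,0,0,0,0],[-1,0,8,0,0,0,0],[-1,0,8,0,0,0,0],[-1,0,8,0,0,0,0],[-1,0,8,0,0,0,0],[-1,0,8,0,0,0,0],[-1,0,8,0,0,0,0],[-1,0,8,0,0,0,0],[-1,0,8,0,0,0,0],[-1,0,6,0,0,0,0],[-1,0,4,0,0,0,0],[-1,0,0,0,0,0,0],[-1,0,0,0,0,0,0],[-1,0,0,0,0,0,0]])

```text
time: 64.8
eef_pos: [0.6243, 0.0598, 0.0376]
tcp_rot: [0.015, 1.0, 0.001, 0.0]
wrist_force: [-3.4, 0.4, -2.7]
finger_gap: 0.0574
gripper_force: 97.1
```

```bash
python3 bar.py; python3 fin.py blue .066 w14;python3 -c "
from h import *
go((.488,-.2505,.038),98.5)"
```

```text
tcp [0.6243 0.0598 0.0376] F [-3.4  0.4 -2.7] gap 0.0574 97 yaw 178.3 J7 0.77 t 64.8
(543, 320, 97, 125) 6728.0 [0.666 0.193 0.073]
tcp [0.6242 0.0598 0.0376] yaw 178.3 J7 0.77 t 64.8
[632.  59.] len 68 wid 28 yaw 88.9 px [320. 308.]
[532. -14.] len 26 wid 8 yaw -74.1 px [136.  90.]
[620. 126.] len 30 wid 7 yaw -1.4 px [471. 284.]
shift [ 126.8 -314.2   -1.1] yaw 178.3 turn 79.8
```

All four wipes are done. I'm taking blue back to its mat.

Request:
carry_out(motion=[[-1,15,0,0,0,0,0],[-1,20,0,0,0,0,0],[-1,0,0,-30,0,0,0],[-1,0,0,-40,0,0,0],[-1,0,0,-35,0,0,0],[-1,12,-35,0,0,0,0],[-1,14,-47,0,0,0,0],[-1,14,-47,0,0,0,0],[-1,14,-47,0,0,0,0],[-1,14,-47,0,0,0,0],[-1,14,-47,0,0,0,0],[-1,10,-44,0,0,0,0],[-1,0,0,0,0,0,0]])

```text
time: 66.53
eef_pos: [0.4879, -0.2583, 0.1425]
tcp_rot: [0.02, 1.0, -0.002, 0.002]
wrist_force: [0.1, 1.1, -2.6]
finger_gap: 0.0572
gripper_force: 97.1
```

Request:
carry_out(motion=[[-1,0,0,0,0,0,5],[-1,0,0,0,0,0,10],[-1,0,0,0,0,0,10],[-1,0,0,0,0,0,10],[-1,0,0,0,0,0,10],[-1,0,0,0,0,0,10],[-1,0,0,0,0,0,10],[-1,0,0,0,0,0,10],[-1,0,0,0,0,0,5],[-1,0,0,0,0,0,0],[-1,0,0,0,0,0,0]])

```text
time: 67.9
eef_pos: [0.4887, -0.251, 0.1429]
tcp_rot: [0.653, 0.757, 0.001, 0.001]
wrist_force: [0.3, 0.1, -2.5]
finger_gap: 0.0574
gripper_force: 97.1
```

```bash
python3 bar.py|head -1;python3 -c "
from h import *
go((.488,-.2505,.015),98.5)"; python3 fin.py blue .004 w15
```

```text
tcp [ 0.4887 -0.251   0.1429] F [ 0.3  0.1 -2.5] gap 0.0574 97 yaw 98.4 J7 0.2 t 67.9
shift [  0.7  -0.5 127.7] yaw 98.3 turn -0.2
tcp [ 0.4884 -0.2511  0.1427] yaw 98.3 J7 0.2 t 68.0
[ 503. -350.] len 146 wid 59 yaw 9.0 px [328. 312.]
[ 485. -215.] len 158 wid 38 yaw 8.4 px [330. 165.]
[ 638. -300.] len 62 wid 15 yaw -80.9 px [471. 284.]
```

Request:
carry_out(motion=[[-1,0,0,40,0,0,0],[-1,0,0,40,0,0,0],[-1,0,0,25,0,0,0],[-1,0,0,14,0,0,0],[-1,0,0,8,0,0,0],[-1,0,0,0,0,0,0],[-1,0,0,0,0,0,0],[1,0,0,0,0,0,0],[1,0,0,0,0,0,0],[1,0,0,0,0,0,0],[1,0,0,0,0,0,0],[1,0,0,-15,0,0,0],[1,0,0,-40,0,0,0],[1,0,0,-40,0,0,0],[1,0,0,-40,0,0,0],[1,0,0,0,0,0,0],[1,0,0,0,0,0,0]])

```text
time: 70.12
eef_pos: [0.487, -0.2513, 0.1505]
tcp_rot: [0.655, 0.756, -0.0, -0.0]
wrist_force: [-0.6, 0.2, -0.2]
finger_gap: 0.0858
gripper_force: 0.0
```

```bash
python3 fin.py blue .070 w16;python3 -c "
from h import *
go((.4600,-.050,.082),105.2)"; python3 mat.py red t9
```

```text
tcp [ 0.487  -0.2513  0.1505] yaw 98.2 J7 0.2 t 70.1
[ 488. -234.] len 126 wid 86 yaw 8.7 px [331. 188.]
[ 488. -248.] len 58 wid 17 yaw 8.3 px [330. 228.]
shift [202.9   2.6  67.9] yaw 98.2 turn -7.0
z 0.004 [498. 293.] 160 106 yaw -18.7 A 313.5
z 0.063 [501. 304.] 60 16 yaw -17.9 A 112.5
z 0.102 [495. 294.] 58 15 yaw -17.9 A 112.5
```

Used blue stands at about (0.488, -0.250) with yaw 8.3°, and the red stack is still fine. I'm fetching the blue spare.

Request:
carry_out(motion=[[1,40,0.5,0,0,0,0],[1,40,0.5,0,0,0,0],[1,41,0.5,0,0,0,0],[1,41,0.5,0,0,0,0],[1,41,0.5,0,0,0,0],[1,0,0,30,0,0,-7],[1,0,0,38,0,0,0],[1,0,0,0,0,0,0],[1,0,0,0,0,0,0]])

```text
time: 71.35
eef_pos: [0.4614, -0.0498, 0.0829]
tcp_rot: [0.607, 0.795, 0.0, 0.0]
wrist_force: [-0.3, 0.4, -0.0]
finger_gap: 0.0856
gripper_force: 0.0
```

```bash
python3 fin.py blue .066 w17
```

```text
tcp [ 0.4614 -0.0498  0.0829] yaw 105.2 J7 -0.18 t 71.3
[460. -48.] len 57 wid 18 yaw 15.3 px [324. 256.]
[ 474. -152.] len 120 wid 26 yaw 11.0 px [299. 395.]
[515. -24.] len 26 wid 6 yaw -74.2 px [428. 244.]
```

Request:
carry_out(motion=[[1,0,0,40,0,0,0],[1,0,0,23,0,0,0],[1,0,0,10,0,0,0],[1,0,0,0,0,0,0],[-1,0,0,0,0,0,0],[-1,0,0,0,0,0,0],[-1,0,0,0,0,0,0],[-1,0,0,0,0,0,0],[-1,0,0,0,0,0,0],[-1,0,0,-10,0,0,0],[-1,0,0,-30,0,0,0],[-1,0,0,-40,0,0,0],[-1,0,0,-40,0,0,0],[-1,0,0,0,0,0,0]])

```text
time: 73.15
eef_pos: [0.4632, -0.0499, 0.1324]
tcp_rot: [0.607, 0.794, 0.002, 0.003]
wrist_force: [0.3, -0.1, -2.5]
finger_gap: 0.0577
gripper_force: 96.9
```

Request:
carry_out(motion=[[-1,-20,-3,0,0,0,0],[-1,-40,-5,0,0,0,0],[-1,-40,-5,0,0,0,0],[-1,-40,-5,0,0,0,0],[-1,-40,-5,0,0,0,0],[-1,-20,-3,0,0,0,7],[-1,0,0,0,0,0,0],[-1,0,0,0,0,0,0],[-1,0,0,0,0,0,0]])

```text
time: 74.28
eef_pos: [0.4884, -0.2479, 0.1293]
tcp_rot: [0.653, 0.757, 0.0, -0.001]
wrist_force: [0.2, 0.2, -1.8]
finger_gap: 0.0574
gripper_force: 96.7
```

```bash
python3 bar.py|head -1; python3 -c "
from h import *
go((.488,-.2505,.053),98.3)"; python3 fin.py blue .114 w18
```

```text
tcp [ 0.4884 -0.2479  0.1293] F [ 0.2  0.2 -1.8] gap 0.0574 97 yaw 98.4 J7 0.17 t 74.3
shift [-2.2 -0.7 76.4] yaw 98.4 turn 0.1
tcp [ 0.4884 -0.2482  0.1294] yaw 98.4 J7 0.17 t 74.3
[ 494. -282.] len 89 wid 36 yaw 8.5 px [341. 311.]
[ 482. -199.] len 101 wid 22 yaw 9.1 px [329. 168.]
[ 576. -251.] len 38 wid 9 yaw -80.8 px [471. 287.]
```

Request:
carry_out(motion=[[-1,-2,0,20,0,0,0],[-1,0,0,25,0,0,0],[-1,0,0,15,0,0,0],[-1,0,0,10,0,0,0],[-1,0,0,6,0,0,0],[-1,0,0,0,0,0,0],[-1,0,0,0,0,0,0],[1,0,0,0,0,0,0],[1,0,0,0,0,0,0],[1,0,0,0,0,0,0],[1,0,0,0,0,0,0],[1,0,0,-15,0,0,0],[1,0,0,-40,0,0,0],[1,0,0,-40,0,0,0],[1,0,0,-40,0,0,0],[1,40,0,-40,0,0,0],[1,50,0,0,0,0,0],[1,50,0,0,0,0,0],[1,50,0,0,0,0,0],[1,0,0,0,0,0,0]])

```text
time: 76.88
eef_pos: [0.4611, -0.0587, 0.2302]
tcp_rot: [0.651, 0.759, 0.001, 0.001]
wrist_force: [0.0, -0.4, -0.4]
finger_gap: 0.0854
gripper_force: 0.0
```

```bash
python3 mat.py blue t10; python3 mat.py red t11; python3 - <<'E'
from h import *
t=cams.read_camera('top');s=cams.read_camera('scene')
f=lambda a:cv2.resize(a,(390,290))
b0=cv2.imread('pics/scene0.png')
cv2.imwrite('pics/end.png',np.vstack([np.hstack([f(t[150:350,170:500]),f(s[150:340,130:450])]),np.hstack([f(t[225:310,170:280]),f(t[225:310,375:485])])]))
E
```

```text
z 0.063 [ 476. -194.] 146 24 yaw 1.0 A 125.0
z 0.102 [ 471. -188.] 141 23 yaw 1.0 A 125.0
z 0.063 [ 492. -261.] 59 13 yaw 9.0 A 91.5
z 0.102 [ 487. -254.] 57 13 yaw 9.0 A 91.5
z 0.063 [ 415. -284.] 34 9 yaw -73.3 A 22.5
z 0.102 [ 412. -276.] 33 8 yaw -73.3 A 22.5
z 0.004 [498. 293.] 159 106 yaw -18.7 A 309.5
z 0.063 [501. 304.] 60 16 yaw -17.9 A 111.5
z 0.102 [495. 294.] 58 15 yaw -17.9 A 111.5
```

View pics/end.png

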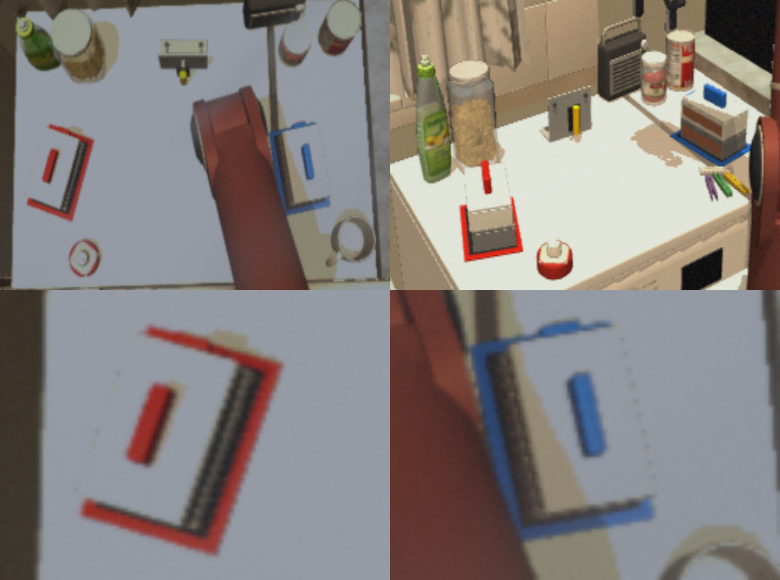

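Both stacks stand squarely on their mats: red fin at (150,425) and blue fin at (587,415) in the lower crops. The bystanders haven't moved and the arm is clear. I'm handing in.

```bash
python3 -c "
from rig import manip
print(manip.finish_job())"
```

```text
the job is handed in; nothing more can be done
None
```

I wiped both used filters on the copper side and then the black side (red first, then blue), stood each back on its own mat with its white spare on top, and handed the job in at about 77 s; no verdict came back.

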